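# Dip a slide carrier at the staining station

### The arm

A 6-joint arm with a two-finger parallel gripper is mounted at the origin on a cart in front of the work surface, level with it; the furniture and walls round the work are solid. World frame = base frame: x ahead of the robot, y to its left, z up, the work surface at z = 0. Lengths are in m, angles in rad, forces in N, time in s.
With the tool pointing down it reaches from about 0.375 to 0.975 m from the base axis. Payload 3.8 kg.
Tool frame: the origin (TCP) lies midway between the tips of the shut fingers; the grasp point (between the pads) lies 19 mm behind it; z points along the fingers, y is the direction in which the jaws open and shut (so a half turn about z gives the same grasp; the last joint's range is limited). The gripper opens to 85 mm and grips with 20 to 120 N. Pads are 22 mm wide; open, the fingers measure 114 mm over their backs; the gripper's body (76 mm by 85 mm) begins 54 mm behind the grasp point. The pads swing forward as they close: fully open they stand 13 mm farther back than shut.
Start: joints at [1.174, 0.264, 1.604, -0, 1.274, -0.037], TCP at [0.238, 0.632, 0.231] pointing down, gripper open.
Joint ranges: [-2.63, 2.63], [-0.94, 2.18], [0.31, 2.57], [-1.31, 4.45], [0, 2.66], [-2.55, 2.55]. Speed limits (rad/s): [2.57, 2.57, 3.14, 3.14, 3.14, 3.14].

### API

Orientations are given as a rotation vector (axis times angle).
In Python, from workcell import bot gives the robot as it stands.
- The arm moves only by the tool drive_tool, never from a script. Its argument "steps" is a list of rows, each a list of 2 entries, a list of its own where there are three numbers: the shift along the tool's x, y, z in mm, then the turn about the tool's z in degrees. In form: [[[dx, dy, dz], twist], ...]. A call has 1 to 8 rows; each row shifts and turns the commanded pose from where the row before left it, along the tool's axes as they then stand; what a row does not reach is not made up. A row lasts 1/12 s, in which the tool goes at most 41.7 mm and 7.16 degrees, less where a joint would pass 70% of its speed; a pose out of reach is approached as far as the arm can. A call is refused whole if a number of a shift passes 41.7 or a number of a turn 7.16, either way. A call with a gripper value outside its range is refused whole. "jaw" is the opening, from 0 (shut) to 1 (fully open), set as the call begins (left out, the last holds). The fingers move at their own pace and stop on an object; "force" is the grip in N (left out, the last holds). Time passes only in rows, so rows that do not move let the fingers close. It gives the time, the measured TCP pose, the force and the opening at its end, in the units of the state.
- bot.read_state(): the state, without advancing time (a new reading comes with each control period).
- bot.read_camera(name): name is "side" or "top" or "wrist"; returns the picture (400x640x3 uint8, red, green, blue); there is no depth.
- bot.camera_info(name): a dict with "fx", "fy", "cx", "cy" (pixels), "position" and "attitude" of the camera in the world. Camera axes: x right, y down, z forward; pixel columns grow to the right and rows downward; lengths in m; the calibration is good to about 2 mm. A picture is of the moment at which its call begins: read the wrist's pose just before it. camera_info takes no time and is no camera call; for the wrist camera it gives the pose at the moment of the call.
- bot.finish_job(): hands the job in, once; it reports no verdict.
The state is a dict: "time": time; "q": joint angles; "joint_vel": joint speeds; "joint_torque": joint torques, N m; "tool_pos": TCP position; "tcp_rot": TCP orientation; "wrist_force": force on the tool from outside, world axes, zero at the start; "torque": the same for the moment, N m; "width": opening from 0.0 (shut) to 1.0 (fully open).
Only numpy, scipy, OpenCV 4.12 (cv2) and the standard library are available. Lean on these libraries where they do the work, as an engineer would, in place of code of your own. Each camera call takes 0.05 s, during which the arm holds its last target.

### The job

Hang the slide carrier by its bail on the two hooks of the staining station's lift arm and let go of it. Then take the black grip and pull the spring-return slide out until its white index line stands between the red pointers, which lowers the slides into the white jar, and finish while still holding the slide steady there. Keep the carrier upright and leave the other things on the counter where they are.

Things in the scene. Friction and masses are not known exactly. Their poses are not given: they have to be found in the camera images.
- bail (a point): Slide carrier, loose, 0.25 kg: steel basket of slides 48 x 86 x 36 mm with a stiff upright wire bail. Point: middle of the bail's top bar, 112 mm above the underside; bar along y, z up. The middle 34 mm is a blue sleeve 12 mm thick: pinch it across, from above. Bare bar 8 mm thick, legs 47 mm either side (102 mm over all), 76 mm free from bar down to the basket. Stands on the brown tray.
- carrier: The same slide carrier; origin at the centre of its underside.
- station: Staining station, fixed. Origin on the counter under the lift post, x away from the robot, the jar on its -y side. White housing x -37 to 52, y -35 to 35 mm, 120 mm high; post above it to z 230 mm. Slide bed 46 mm wide, 40 mm high, from the housing along -x to x -228 mm at y 0. All on a 10 mm base plate.
- lift_arm: Steel lift arm: a 10 mm rod from the post along -y, 65 mm behind the hook seat; from it two hook prongs 8 mm thick come forward (-x), 34 mm either side of the seat, 60 mm free between them. It goes straight down 1 mm for each mm the slide is pulled. The carrier's weight does not sink it.
- hook_seat (a point): Where the middle of the bail's bar rests when hung in the V of both hooks, bar along y; x away from the robot. 212 mm high with the slide home, over the jar's middle. Hooks open upward; their tips, 19 mm in front (-x), stand 10 mm above the seat. Bring the bar in from -x, 20 to 45 mm above the seat, basket below the prongs and legs outside them, then lower it into the V.
- grip_mid (a point): Point on the axis of the black grip, 20 mm below its top, 95 mm above the counter: pinch it here from above. The steel slide block below it reaches up to 57 mm. With the slide home the grip's axis is 68 mm in front of the housing.
- dip_slide: The spring-return slide: steel block 36 x 32 x 16 mm on the bed with a black upright round grip 18 mm thick, 58 mm tall. Origin on top of the bed under the grip, 105 mm in front of the station's origin when home; it slides along the station's -x, end stop at 80 mm. The spring draws it home: with the carrier hung about 4 N at home, 8 N at the mark; 2.5 N more without. Damped (17 N s/m): pull slowly.
- index (a point): White index line across the steel slide block under the grip; point on the slide's centre line.
- mark: Red depth mark clipped on the slide bed: two 3 mm pointers, one each side of the slide. Origin on the counter at the middle of the bed, x axis along the bed like the station's. Set 52 to 68 mm out from where the index line rests at home. It does not block the slide.
- jar: White open jar, fixed on the station's base at x -65, y -150 mm of the station: outside 80 x 128 mm, inside 72 x 120 mm, 80 mm tall, its rim 90 mm above the counter. Origin under its middle.
- jar_mouth (a point): Centre of the white jar's mouth, level with its rim; axes as the station's.
- timer: Bench timer, loose, 60 x 64 x 23 mm, bystander.
- specimen_cup: Lidded specimen cup, loose, 49 mm across, 55 mm tall, bystander.
- slide_box: Blue slide box, loose, 91 x 165 x 44 mm, bystander.
- orange_rack: Orange tube rack, loose, 68 x 176 x 30 mm, bystander.

How it is judged:
By the outcome, as a careful person would: the job done as asked, in the order asked, and still so for the second after the job is handed in, while the arm keeps its last pose, push and grip.
It also fails if it takes over 54 s, if anything falls off the work surface, if the arm or the gripper's body presses on something with over 40 N, if the wrist force passes 120 N, or if a joint passes its speed limit or range.

## Working session

There is one attempt and no reset: what is moved stays moved. The work goes in short steps, Python scripts to look and compute and a tool call to move; the robot and the scene stay as the last step left them, time stands still between calls to the robot, and variables do not carry over. Pictures are saved under pics/ and viewed, and the job is handed in when it is done.

Besides the shell and the picture viewer there is one more tool, called after ">>>" as name(argument=value, ...), one argument or row to a line, values as JSON. drive_tool: Moves the arm, as the interface text tells. Its arguments: {"type":"object","properties":{"steps":{"type":"array","items":{"type":"array"}},"jaw":{"type":"number"},"force":{"type":"number"}},"required":["steps"]}

```bash
mkdir -p pics; ls
cat > h.py <<'E'
import numpy as np, cv2
from scipy.spatial.transform import Rotation as R
from workcell import bot
def snap(n,f):
    info=bot.camera_info(n); im=bot.read_camera(n); cv2.imwrite('pics/'+f,im[:,:,::-1]); return im,info
E
python3 - <<'E'
from h import *
for n in ['side','top','wrist']:
    im,i=snap(n,n+'0.png'); print(n,i)
s=bot.read_state(); print(s)
E
```

```text
pics
side {'fx': 510.4176423328774, 'fy': 510.4176423328774, 'cx': 318.86277500380345, 'cy': 192.07185460861268, 'position': array([0.24176677, 1.27881569, 0.99718506]), 'attitude': array([-0.22681232,  2.63891789, -1.48378179])}
top {'fx': 413.9744799050281, 'fy': 413.9744799050281, 'cx': 320.3293898110521, 'cy': 203.25558945549417, 'position': array([ 0.41785459, -0.05743858,  1.33333589]), 'attitude': array([-2.20484239,  2.16531077, -0.10012581])}
wrist {'fx': 300.0572485269482, 'fy': 300.0572485269482, 'cx': 317.6876379663593, 'cy': 200.68464416778622, 'position': array([0.16848988, 0.65662793, 0.37251969]), 'attitude': array([2.37858057, 1.64652726, 0.23819246])}
{'time': 0.15, 'q': array([ 1.17406570e+00,  2.64577551e-01,  1.60509638e+00, -1.98804181e-05,
        1.27372420e+00, -3.68870586e-02]), 'joint_vel': array([ 0.00019083, -0.00275525, -0.00354805,  0.00011393,  0.00138614,
       -0.000848  ]), 'joint_torque': array([ 1.05131865e-03, -5.15901303e+01, -3.67958772e+01, -9.81359267e-05,
        7.89076905e-03, -1.22590228e-05]), 'tool_pos': array([0.23745688, 0.63122066, 0.23023028]), 'tcp_rot': array([-5.62120826e-01, -3.09051668e+00,  2.77573374e-03]), 'wrist_force': array([ 0.79382413, -0.76956373, -0.50469317]), 'torque': array([0.00100459, 0.02323562, 0.00190944]), 'width': 0.998012981410008}
```

View pics/side0.png

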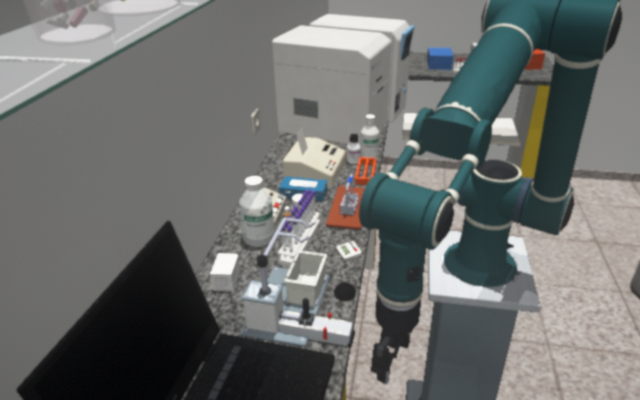

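View pics/top0.png

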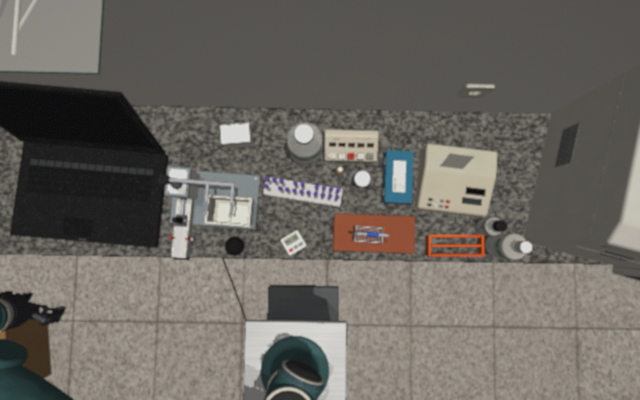

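View pics/wrist0.png

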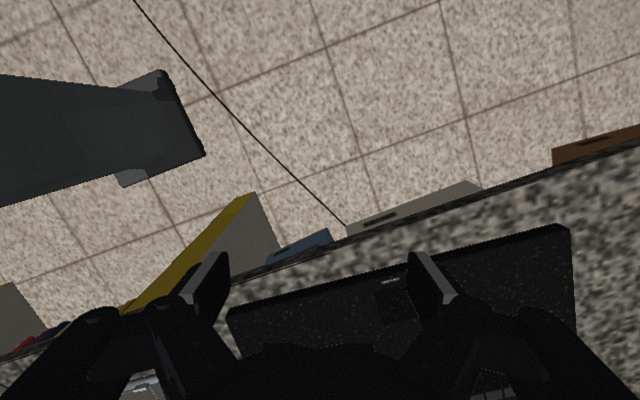

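```bash
cat >> h.py <<'E'
def ray(info,u,v):
    d=R.from_rotvec(info['attitude']).apply([(u-info['cx'])/info['fx'],(v-info['cy'])/info['fy'],1]); return np.array(info['position']),d
def onz(info,u,v,z):
    p,d=ray(info,u,v); return p+d*(z-p[2])/d[2]
def proj(info,P):
    c=R.from_rotvec(info['attitude']).inv().apply(np.array(P)-info['position']); return np.array([info['fx']*c[0]/c[2]+info['cx'],info['fy']*c[1]/c[2]+info['cy']])
def crop(im,f,x0,y0,x1,y1,k):
    c=cv2.resize(im[y0:y1,x0:x1],None,fx=k,fy=k,interpolation=cv2.INTER_CUBIC); cv2.imwrite('pics/'+f,c[:,:,::-1])
E
python3 - <<'E'
from h import *
im=cv2.imread('pics/top0.png')[:,:,::-1]
crop(im,'t1.png',150,155,280,265,6)
crop(im,'t2.png',325,200,425,265,8)
im=cv2.imread('pics/side0.png')[:,:,::-1]
crop(im,'s1.png',230,160,390,350,3)
E
```

```text
(no output)
```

View pics/t1.png

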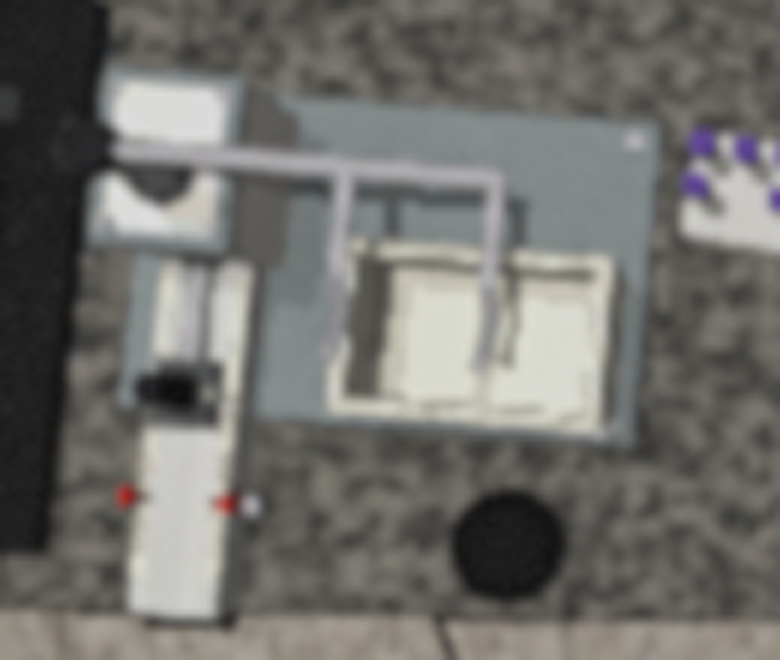

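View pics/t2.png

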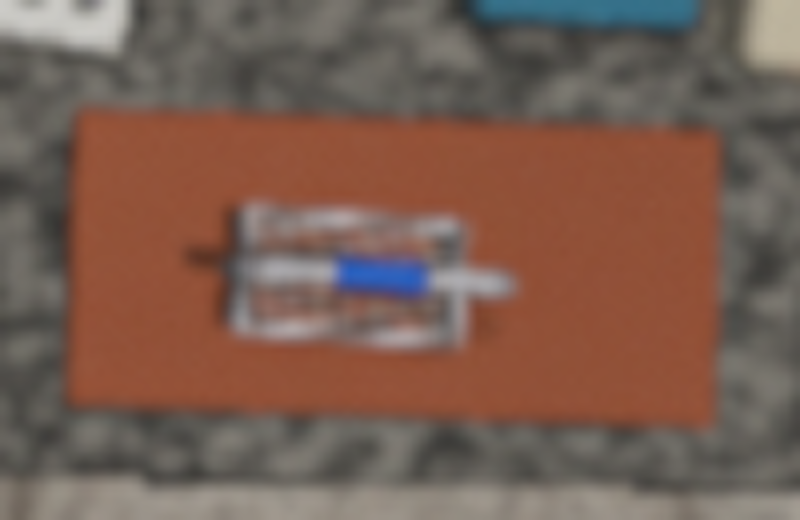

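View pics/s1.png

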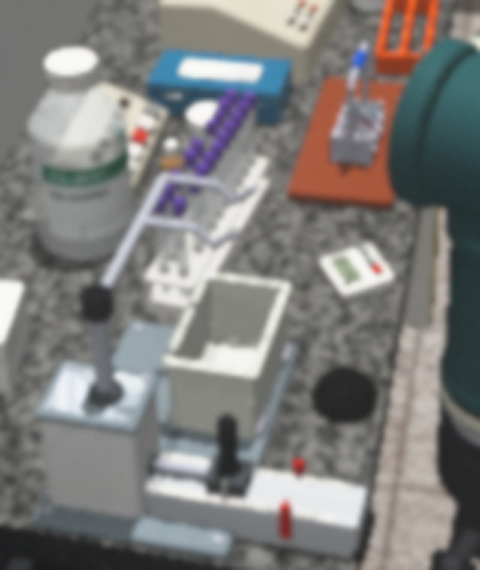

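```bash
cat >> h.py <<'E'
def tri(rays):
    A=0;b=0
    for p,d in rays:
        d=d/np.linalg.norm(d);M=np.eye(3)-np.outer(d,d);A=A+M;b=b+M@p
    return np.linalg.solve(A,b)
E
python3 - <<'E'
from h import *
top=bot.camera_info('top');side=bot.camera_info('side')
np.set_printoptions(precision=4,suppress=True)
def T(x,y): return (x+.5)/6+150-.5,(y+.5)/6+155-.5
def S(x,y): return (x+.5)/3+230-.5,(y+.5)/3+160-.5
# blue
for n,inf,(x0,y0,x1,y1) in [('top0',top,(350,220,400,250)),('side0',side,(340,170,365,190))]:
    im=cv2.imread(f'pics/{n}.png').astype(int); m=np.zeros(im.shape[:2],np.uint8); b,g,r=im[:,:,0],im[:,:,1],im[:,:,2]
    m=((b>r+60)&(b>g+35)).astype(np.uint8); m2=0*m; m2[y0:y1,x0:x1]=m[y0:y1,x0:x1]
    w=np.argwhere(m2); c=w.mean(0)[::-1]; print(n,len(w),c); 
    if n=='top0': rt=ray(top,*c); ct=c
    else: rs=ray(side,*c)
P=tri([rt,rs]);print('bail',P,'top reproj',proj(top,P),'onz.12',onz(top,*ct,.12))
def T2(x,y): return (x+.5)/8+325-.5,(y+.5)/8+200-.5
z=P[2]
a=onz(top,*T2(258,268),z);b=onz(top,*T2(512,287),z);print('bar ends',a,b,np.linalg.norm(a-b),'yaw',np.degrees(np.arctan2(-(a-b)[0],(a-b)[1])))
# arm
for zz in (.212,.22):
  print('rod',onz(top,*T(130,150),zz),onz(top,*T(495,180),zz),'tips',onz(top,*T(333,355),zz),onz(top,*T(482,368),zz))
rod=onz(top,*T(130,150),.21)-onz(top,*T(495,180),.21);print('yaw',np.degrees(np.arctan2(-rod[0],rod[1])))
# jar rim corners
J=[onz(top,*T(*q),.09) for q in [(348,243),(612,258),(602,432),(332,408)]];J=np.array(J);print(J,J.mean(0))
e=J[0]-J[1]; print(np.degrees(np.arctan2(-e[0],e[1])),np.linalg.norm(e)); e=J[3]-J[2]; print(np.degrees(np.arctan2(-e[0],e[1])),np.linalg.norm(e))
# grip top, mark
print('grip tri',tri([ray(top,*T(170,388)),ray(side,*S(227,422))]), onz(top,*T(170,388),.115))
print('mark',tri([ray(top,*T(125,496)),ray(side,*S(286,505))]),tri([ray(top,*T(225,503)),ray(side,*S(299,464))]))
# bed end corners z .04 
print('bed end',onz(top,*T(130,615),.04),onz(top,*T(222,618),.04))
E
```

```text
top0 36 [372.1389 233.9722]
side0 22 [349.2727 179.4091]
bail [ 0.4291 -0.2211  0.1317] top reproj [372.132  233.9159] onz.12 [ 0.429  -0.2227  0.12  ]
bar ends [ 0.4307 -0.1767  0.1317] [ 0.4255 -0.2689  0.1317] 0.09236895655143793 yaw -3.2488439165233305
rod [0.566  0.3379 0.212 ] [0.5554 0.1724 0.212 ] tips [0.4747 0.2424 0.212 ] [0.47   0.1753 0.212 ]
rod [0.5649 0.3351 0.22  ] [0.5544 0.1708 0.22  ] tips [0.4743 0.2403 0.22  ] [0.4697 0.1736 0.22  ]
yaw -3.6435432137511783
[[0.5372 0.2698 0.09  ]
 [0.5321 0.1375 0.09  ]
 [0.4448 0.1397 0.09  ]
 [0.4544 0.2745 0.09  ]] [0.4921 0.2054 0.09  ]
-2.1978696086040195 0.13245812116286415
-4.050335606221598 0.13510647810286483
grip tri [0.4633 0.351  0.1039] [0.462  0.3471 0.115 ]
mark [0.4085 0.3877 0.0544] [0.4059 0.3374 0.052 ]
bed end [0.3475 0.3873 0.04  ] [0.3468 0.34   0.04  ]
```

```bash
cat >> h.py <<'E'
def plan(p,yaw,n):
    """rows from commanded pose (cmd.txt-less: measured) to target p, tool-y yaw deg"""
    s=bot.read_state(); M=R.from_rotvec(s['tcp_rot']); p0=s['tool_pos']
    ty=M.apply([0,1,0]); y0=np.degrees(np.arctan2(ty[1],ty[0])); tw=y0-yaw
    d=(np.array(p)-p0)/n
    rows=[]
    for k in range(n):
        Mk=M*R.from_rotvec([0,0,np.radians(tw/n*k)])
        rows.append([[round(float(v),1) for v in Mk.inv().apply(d)*1000],round(float(tw/n),2)])
    print('now',p0,'yaw',y0,'tilt z',M.apply([0,0,1])); print(rows)
E
python3 - <<'E'
from h import *
np.set_printoptions(precision=4,suppress=True)
i=bot.camera_info('wrist'); M=R.from_rotvec(bot.read_state()['tcp_rot']); C=R.from_rotvec(i['attitude'])
print('cam axes in tool',(M.inv()*C).as_matrix(), M.inv().apply(i['position']-bot.read_state()['tool_pos']))
plan([.43,.13,.40],-3.4,16)
E
```

```text
cam axes in tool [[-0.0002 -0.9583 -0.2858]
 [ 1.     -0.0003  0.0003]
 [-0.0004 -0.2858  0.9583]] [ 0.0735 -0.0007 -0.1424]
now [0.2375 0.6312 0.2302] yaw 69.38281886291068 tilt z [-0.0007 -0.0017 -1.    ]
[[[-22.3, -25.1, -10.6], 4.55], [[-24.2, -23.3, -10.6], 4.55], [[-26.0, -21.3, -10.6], 4.55], [[-27.6, -19.1, -10.6], 4.55], [[-29.0, -16.9, -10.6], 4.55], [[-30.3, -14.5, -10.6], 4.55], [[-31.3, -12.1, -10.6], 4.55], [[-32.2, -9.6, -10.6], 4.55], [[-32.8, -7.0, -10.6], 4.55], [[-33.3, -4.4, -10.6], 4.55], [[-33.5, -1.7, -10.6], 4.55], [[-33.6, 1.0, -10.6], 4.55], [[-33.4, 3.6, -10.6], 4.55], [[-33.0, 6.3, -10.6], 4.55], [[-32.4, 8.9, -10.6], 4.55], [[-31.6, 11.4, -10.6], 4.55]]
```

>>> drive_tool(
  steps=[
    [[-17,-22,-14],5],
    [[-20,-22,-14],5],
    [[-22,-20,-14],5],
    [[-24,-18,-14],5],
    [[-26,-16,-14],5],
    [[-27,-14,-14],5],
    [[-28,-12,-14],5],
    [[-29,-9,-14],5],
  ],
)

```text
time: 0.82
tool_pos: [0.3077, 0.4016, 0.3436]
tcp_rot: [1.591, 2.709, -0.001]
wrist_force: [-0.4, -0.0, -0.1]
width: 1.0
```

Run:
```python
from h import *
plan([.44,.22,.38],-3.4,8)
```

```text
now [0.3076958  0.40161316 0.34356421] yaw 29.155373921368867 tilt z [-2.64821159e-04 -4.94368037e-04 -9.99999843e-01]
[[[-27.9, 3.4, -4.5], 4.07], [[-27.6, 5.4, -4.5], 4.07], [[-27.1, 7.3, -4.5], 4.07], [[-26.5, 9.2, -4.5], 4.07], [[-25.8, 11.1, -4.5], 4.07], [[-25.0, 12.9, -4.5], 4.07], [[-24.0, 14.6, -4.5], 4.07], [[-22.9, 16.3, -4.5], 4.07]]
```

>>> drive_tool(
  steps=[
    [[-28,3,-4.5],4],
    [[-28,5,-4.5],4],
    [[-27,7,-4.5],4],
    [[-26,9,-4.5],4],
    [[-26,11,-4.5],4],
    [[-25,13,-4.5],4],
    [[-24,15,-4.5],4],
    [[-23,16,-4.5],4.5],
  ],
)

```text
time: 1.48
tool_pos: [0.4412, 0.2208, 0.3792]
tcp_rot: [-2.285, -2.156, 0.0]
wrist_force: [0.9, 0.9, 0.4]
width: 1.001
```

Run:
```python
from h import *
im,i=snap('wrist','w1.png'); import pickle; pickle.dump(i,open('w1.pkl','wb'))
crop(im,'w1c.png',0,0,640,400,1.25)
s=bot.read_state();print(s['tool_pos'],i['position'],s['joint_vel'])
```

```text
[0.44417348 0.2172639  0.38015183] [0.44443168 0.29294177 0.52170198] [ 0.05778125 -0.00820842  0.01307581  0.0457786  -0.00477549 -0.04683679]
```

View pics/w1c.png

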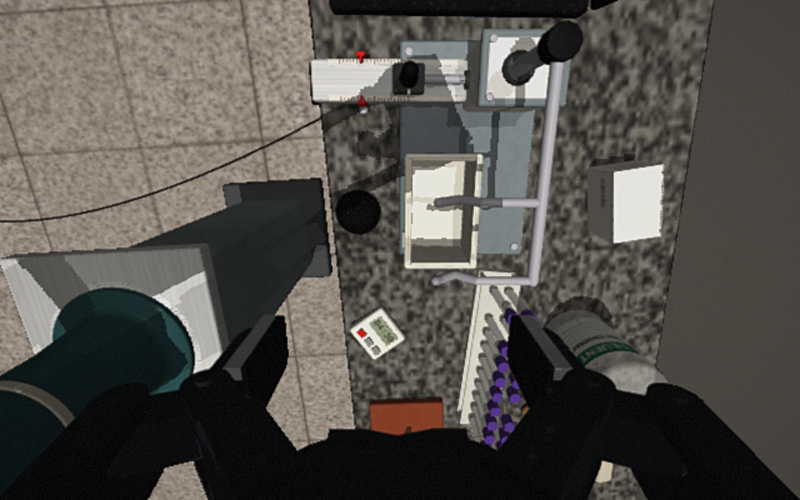

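Run:
```python
from h import *
im=cv2.imread('pics/w1.png')[:,:,::-1]
crop(im,'w1a.png',245,20,465,110,3.6)
crop(im,'w1b.png',315,110,445,240,4.6)
```

```text
(no output)
```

View pics/w1a.png

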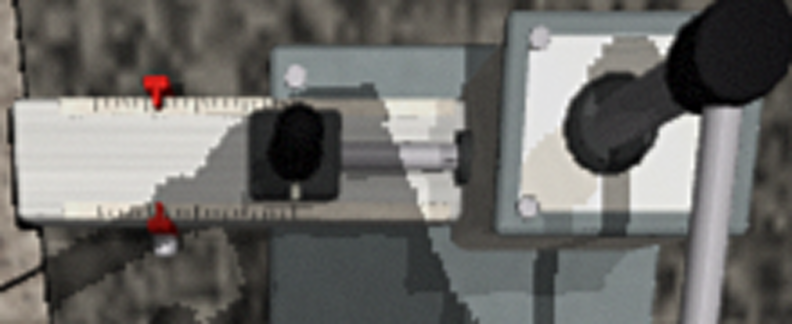

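View pics/w1b.png

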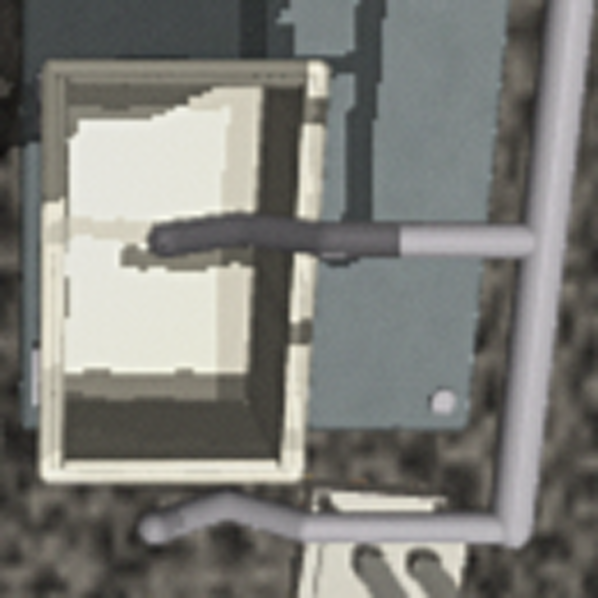

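Run:
```python
from h import *
import pickle
np.set_printoptions(precision=4,suppress=True)
i=pickle.load(open('w1.pkl','rb'))
A=lambda x,y:((x+.5)/3.6+245-.5,(y+.5)/3.6+20-.5)
B=lambda x,y:((x+.5)/4.6+315-.5,(y+.5)/4.6+110-.5)
F=[('h',A(512,14),.12,-.037,.035),('h',A(497,232),.12,-.037,-.035),('h',A(742,234),.12,.052,-.035),
('b',A(14,100),.04,-.228,.023),('b',A(20,218),.04,-.228,-.023),
('j',B(42,62),.09,-.105,-.086),('j',B(330,62),.09,-.025,-.086),('j',B(303,482),.09,-.025,-.214),('j',B(40,480),.09,-.105,-.214)]
W=np.array([onz(i,*f[1],f[2])[:2] for f in F]);S=np.array([f[3:] for f in F])
def fit(W,S):
    w=W.mean(0);s=S.mean(0);a=S-s;b=W-w
    th=np.arctan2((a[:,0]*b[:,1]-a[:,1]*b[:,0]).sum(),(a*b).sum())
    Q=np.array([[np.cos(th),-np.sin(th)],[np.sin(th),np.cos(th)]]);return th,Q,w-Q@s
th,Q,t=fit(W,S);print('yaw',np.degrees(th),'orig',t);print((W-(S@Q.T+t))*1000)
to=lambda P:Q.T@(P[:2]-t)
print('seat',Q@[-.065,-.15]+t,'grip',Q@[-.105,0]+t)
for n,p,z in [('tip1',B(155,240),.218),('V1',B(245,228),.202),('tip2',B(150,527),.218),('V2',B(225,497),.202),('rodend',B(515,530),.218),('rodpr1',B(535,242),.218)]:
    P=onz(i,*p,z);print(n,P,'st',to(P))
for n,p,z in [('index',A(296,188),.056),('griptop',A(302,128),.115),('mark+',A(158,100),.045),('mark-',A(160,210),.045),('mark+',A(158,85),.055),('mark-',A(163,225),.055)]:
    P=onz(i,*p,z);print(n,P,'st',to(P))
top=bot.camera_info('top');T=lambda x,y:((x+.5)/6+150-.5,(y+.5)/6+155-.5)
for q in [(125,496),(225,503)]: print('topmark',to(onz(top,*T(*q),.05)))
```

```text
yaw -4.030218114145392 orig [0.5684 0.3517]
[[-1.6236 -1.276 ]
 [-1.4033  1.4335]
 [-5.0749  2.0819]
 [ 6.701  -3.0035]
 [ 6.9254 -1.4292]
 [-5.6279  3.4514]
 [ 1.6899  4.0013]
 [ 2.7198 -2.6978]
 [-4.3065 -2.5617]]
seat [0.493  0.2067] grip [0.4636 0.3591]
tip1 [0.4727 0.2421 0.218 ] st [-0.0878 -0.1161]
V1 [0.4951 0.241  0.202 ] st [-0.0653 -0.1157]
tip2 [0.4695 0.1743 0.218 ] st [-0.0861 -0.1839]
V2 [0.4895 0.1749 0.202 ] st [-0.0663 -0.1819]
rodend [0.5552 0.1686 0.218 ] st [-0.0003 -0.1836]
rodpr1 [0.5566 0.2367 0.218 ] st [-0.0037 -0.1156]
index [0.4608 0.3464 0.056 ] st [-0.107  -0.0129]
griptop [0.4617 0.3585 0.115 ] st [-0.1069 -0.0007]
mark+ [0.4077 0.3834 0.045 ] st [-0.1625  0.0203]
mark- [0.405  0.3426 0.045 ] st [-0.1623 -0.0206]
mark+ [0.4089 0.3868 0.055 ] st [-0.1615  0.0237]
mark- [0.4066 0.3358 0.055 ] st [-0.1603 -0.0272]
topmark [-0.1621  0.0261]
topmark [-0.1611 -0.0252]
```

Run:
```python
from h import *
plan([.43,-.222,.27],-3.4,14)
```

```text
now [0.44417348 0.2172639  0.38015183] yaw -3.7068879708324327 tilt z [ 0.00354993 -0.00354507 -0.99998742]
[[[-31.3, 1.0, 8.0], -0.02], [[-31.3, 1.0, 8.0], -0.02], [[-31.4, 1.0, 8.0], -0.02], [[-31.4, 1.0, 8.0], -0.02], [[-31.4, 0.9, 8.0], -0.02], [[-31.4, 0.9, 8.0], -0.02], [[-31.4, 0.9, 8.0], -0.02], [[-31.4, 0.9, 8.0], -0.02], [[-31.4, 0.9, 8.0], -0.02], [[-31.4, 0.9, 8.0], -0.02], [[-31.4, 0.9, 8.0], -0.02], [[-31.4, 0.9, 8.0], -0.02], [[-31.4, 0.8, 8.0], -0.02], [[-31.4, 0.8, 8.0], -0.02]]
```

>>> drive_tool(
  steps=[
    [[-32,1,2],0],
    [[-32,1,6],0],
    [[-32,1,8],0],
    [[-32,1,8],0],
    [[-32,1,8],0],
    [[-32,1,8],0],
    [[-32,1,8],0],
    [[-32,1,8],0],
  ],
)

```text
time: 2.2
tool_pos: [0.4342, -0.0352, 0.3228]
tcp_rot: [2.28, 2.161, 0.0]
wrist_force: [0.3, 0.3, -0.7]
width: 1.002
```

>>> drive_tool(
  steps=[
    [[-32,1,8],0],
    [[-32,1,8],0],
    [[-32,1,8],0],
    [[-32,1,8],0],
    [[-30,1,8],0],
    [[-20,1,6],0],
    [[0,0,0],0],
    [[0,0,0],0],
  ],
)

```text
time: 2.87
tool_pos: [0.4305, -0.2124, 0.2763]
tcp_rot: [-2.282, -2.156, 0.0]
wrist_force: [0.2, 0.7, 0.2]
width: 1.001
```

Run:
```python
from h import *
im,i=snap('wrist','w2.png'); import pickle; pickle.dump(i,open('w2.pkl','wb'))
s=bot.read_state();print(s['tool_pos'],i['position'],s['joint_vel'],s['time'])
```

```text
[ 0.43083541 -0.21175227  0.27690573] [ 0.43384495 -0.14042118  0.41890326] [ 0.02584948 -0.01730014 -0.00580642  0.00081823  0.00075406  0.00093059] 2.9167
```

View pics/w2.png

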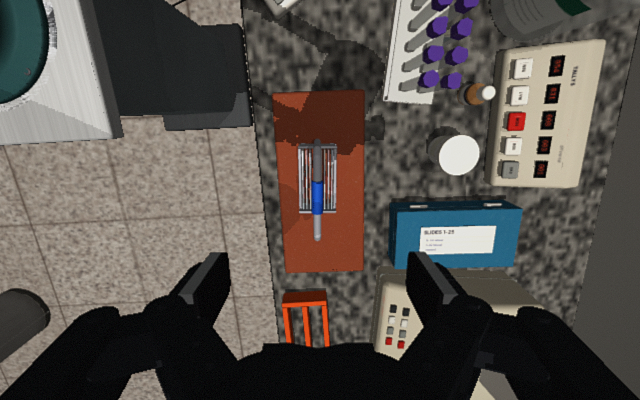

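Run:
```python
from h import *
import pickle
np.set_printoptions(precision=4,suppress=True)
i=pickle.load(open('w2.pkl','rb'))
im=cv2.imread('pics/w2.png'); crop(im[:,:,::-1],'w2c.png',270,80,370,280,3)
b,g,r=[im[:,:,k].astype(int) for k in range(3)]
m=((b>r+60)&(b>g+40)).astype(np.uint8); m[:,:290]=0;m[:,350:]=0;m[:140]=0;m[250:]=0
w=np.argwhere(m);c=w.mean(0)[::-1];print(len(w),c,w.min(0),w.max(0))
line=cv2.minAreaRect(w[:,::-1].astype(np.float32));print(line)
top=bot.camera_info('top')
print('tri',tri([ray(top,372.14,233.97),ray(i,*c)]))
for z in (.12,.125,.13): 
  a=onz(i,318,141,z);e=onz(i,317.5,240,z)
  print(z,onz(i,*c,z),np.linalg.norm(a-e),'len blue',onz(i,c[0],w.min(0)[0]-.5,z)[1]-onz(i,c[0],w.max(0)[0]+.5,z)[1])
```

```text
356 [316.986  197.6966] [182 312] [214 322]
((317.0, 198.0), (32.0, 10.0), 90.0)
tri [ 0.4285 -0.22    0.1396]
0.12 [ 0.4278 -0.2255  0.12  ] 0.10539788528329491 len blue 0.035520353871128646
0.125 [ 0.4279 -0.2241  0.125 ] 0.10363480842813862 len blue 0.034926175784644076
0.13 [ 0.428  -0.2227  0.13  ] 0.10187173157298232 len blue 0.03433199769815953
```

View pics/w2c.png

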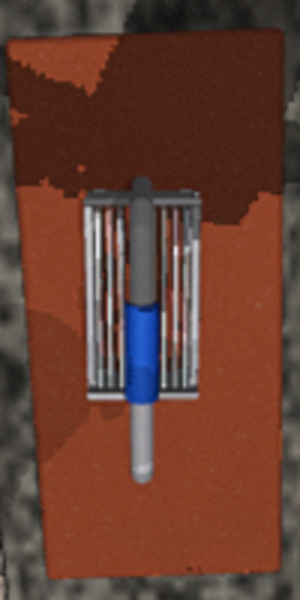

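>>> drive_tool(
  steps=[
    [[-4,-1,10],0],
    [[-4,-1,20],0],
    [[-3,0,25],0],
    [[0,0,25],0],
    [[0,0,20],0],
    [[0,0,12],0],
    [[0,0,0],0],
    [[0,0,0],0],
  ],
  jaw=0.6,
)

```text
time: 3.58
tool_pos: [0.4284, -0.2222, 0.1651]
tcp_rot: [-2.279, -2.161, 0.0]
wrist_force: [0.0, 0.3, 0.2]
width: 0.601
```

Run:
```python
from h import *
im,i=snap('wrist','w3.png')
plan([.428,-.2227,.110],-3.7,4)
im,i=snap('side','s3.png')
crop(im,'s3c.png',300,140,420,240,6)
```

```text
now [ 0.42923425 -0.2228096   0.16622712] yaw -3.059464916027565 tilt z [ 1.21662203e-03 -7.29085084e-04 -9.99998994e-01]
[[[0.0, -0.3, 14.1], 0.16], [[0.0, -0.3, 14.1], 0.16], [[0.0, -0.3, 14.1], 0.16], [[0.0, -0.3, 14.1], 0.16]]
```

View pics/w3.png

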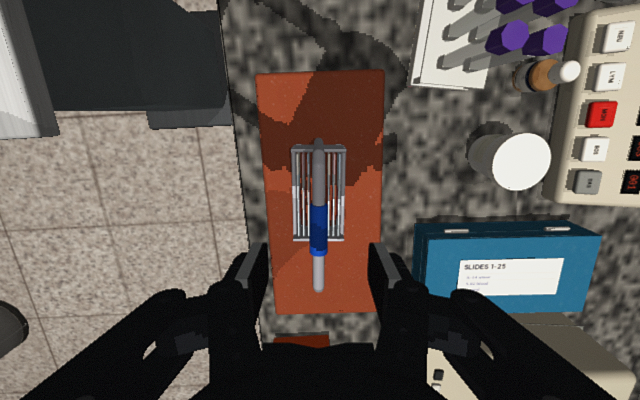

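View pics/s3c.png

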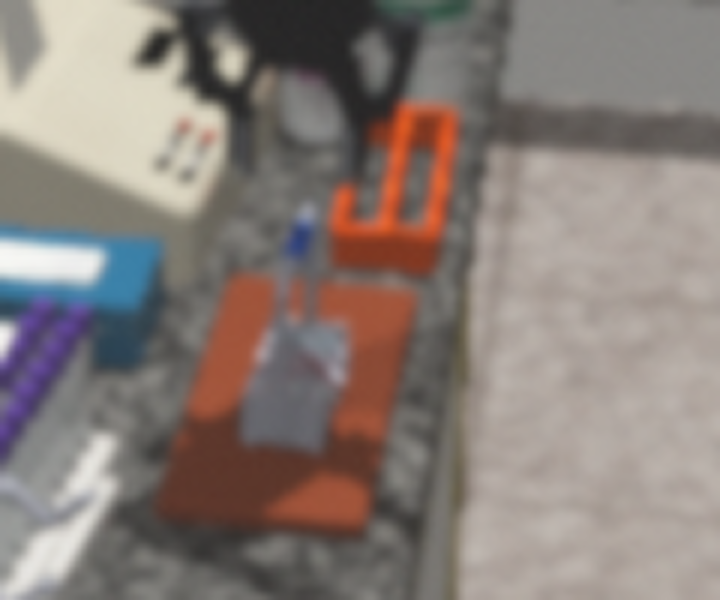

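Run:
```python
from h import *
import pickle
np.set_printoptions(precision=4,suppress=True)
i=bot.camera_info('wrist')
im=cv2.imread('pics/w3.png')
b,g,r=[im[:,:,k].astype(int) for k in range(3)]
m=((b>r+50)&(b>g+30)).astype(np.uint8); m[:,:300]=0;m[:,340:]=0;m[:140]=0;m[280:]=0
w=np.argwhere(m);c=w.mean(0)[::-1];print(len(w),c,w.min(0),w.max(0))
j=pickle.load(open('w2.pkl','rb'))
print(tri([ray(j,316.99,197.7),ray(i,*c)]),[onz(i,*c,z) for z in (.125,.13)])
```

```text
854 [318.1593 230.219 ] [204 310] [256 327]
[ 0.4288 -0.2193  0.1417] [array([ 0.429 , -0.2262,  0.125 ]), array([ 0.4291, -0.2241,  0.13  ])]
```

>>> drive_tool(
  steps=[
    [[0,-0.2,14],0],
    [[0,-0.2,18],0],
    [[0,0,14],0],
    [[0,0,8],0],
    [[0,0,0],0],
    [[0,0,0],0],
  ],
)

```text
time: 4.18
tool_pos: [0.4287, -0.2232, 0.1121]
tcp_rot: [2.28, 2.16, 0.001]
wrist_force: [-0.1, -0.3, 0.8]
width: 0.598
```

>>> drive_tool(
  steps=[
    [[0,0,0],0],
    [[0,0,0],0],
    [[0,0,0],0],
    [[0,0,0],0],
    [[0,0,0],0],
    [[0,0,0],0],
  ],
  jaw=0,
  force=60,
)

```text
time: 4.68
tool_pos: [0.4289, -0.2233, 0.1124]
tcp_rot: [2.28, 2.159, 0.001]
wrist_force: [-1.8, 0.5, 5.2]
width: 0.115
```

Run:
```python
from h import *
im,i=snap('wrist','w4.png')
im,i=snap('side','s4.png')
crop(im,'s4c.png',300,140,420,240,6)
s=bot.read_state();print(s['tool_pos'],s['width'],s['time'],s['wrist_force'])
```

```text
[ 0.42886922 -0.22335048  0.11243147] 0.11832710871357723 4.7833 [-1.06472643  1.2661943   6.60406427]
```

View pics/w4.png

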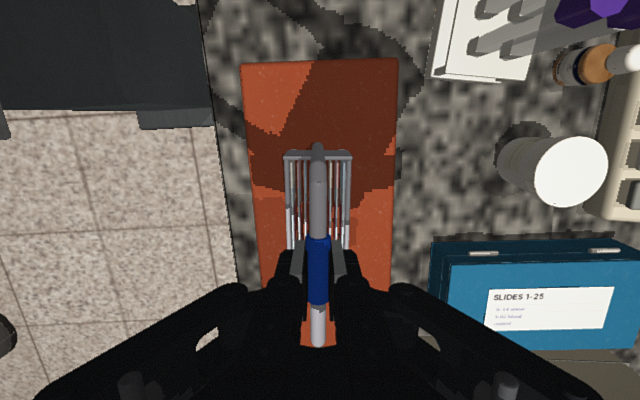

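View pics/s4c.png

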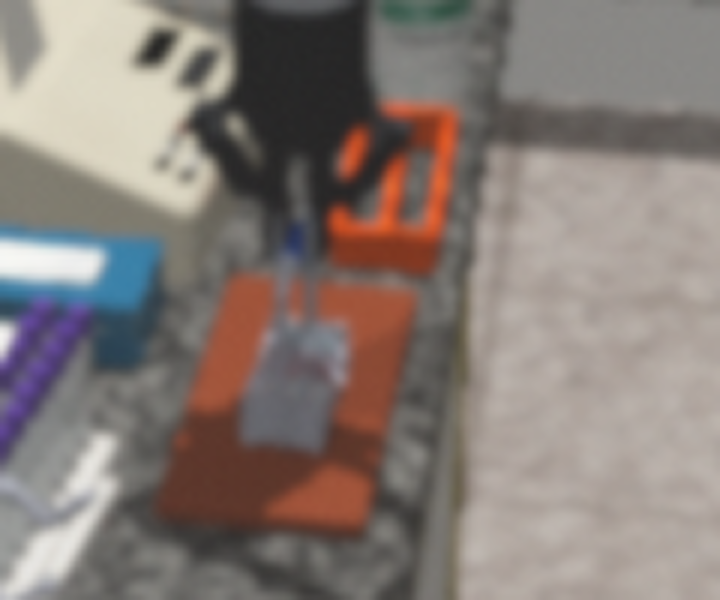

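Run:
```python
from h import *
np.set_printoptions(precision=4,suppress=True)
i=bot.camera_info('wrist'); s=bot.read_state()
im=cv2.imread('pics/w4.png'); crop(im[:,:,::-1],'w4c.png',260,130,380,360,2.5)
b,g,r=[im[:,:,k].astype(int) for k in range(3)]
m=((b>r+50)&(b>g+30)).astype(np.uint8); m[:,:300]=0;m[:,340:]=0;m[:200]=0;m[330:]=0
w=np.argwhere(m);print(w.min(0),w.max(0))
for z in (.125,.13,.135,.14):
  a=onz(i,317,141.5,z);e=onz(i,318,347,z);b1=onz(i,318,w.min(0)[0]-.5,z);b2=onz(i,318,w.max(0)[0]+.5,z)
  print(z,'bar',np.linalg.norm(a-e),(a+e)/2-s['tool_pos'],'blue',np.linalg.norm(b1-b2),(b1+b2)/2-s['tool_pos'])
```

```text
[234 306] [304 330]
0.125 bar 0.10703867817393516 [-0.0007  0.0065  0.0126] blue 0.038572179020390694 [-0.0009 -0.0016  0.0126]
0.13 bar 0.10291605219119274 [-0.0005  0.009   0.0176] blue 0.037086560268802124 [-0.0008  0.0012  0.0176]
0.135 bar 0.09879342620845039 [-0.0004  0.0115  0.0226] blue 0.035600941517213526 [-0.0006  0.0041  0.0226]
0.14 bar 0.09467080022570795 [-0.0003  0.0141  0.0276] blue 0.0341153227656249 [-0.0005  0.0069  0.0276]
```

View pics/w4c.png

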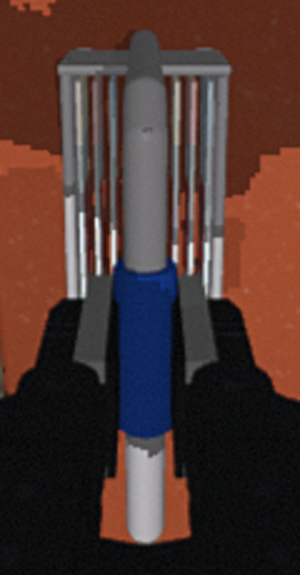

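>>> drive_tool(
  steps=[
    [[0,0,-5],0],
    [[0,0,-12],0],
    [[0,0,-18],0],
    [[0,0,-22],0],
    [[5,0,-24],0],
    [[10,0,-22],0],
    [[15,0,-12],0],
    [[20,0,-5],0],
  ],
)

```text
time: 5.45
tool_pos: [0.432, -0.1738, 0.2346]
tcp_rot: [2.279, 2.155, 0.002]
wrist_force: [0.9, 1.0, -1.3]
width: 0.112
```

Run:
```python
from h import *
plan([.42,.207,.227],-3.7,14)
s=bot.read_state();print(s['width'],s['wrist_force'])
```

```text
now [ 0.43197277 -0.17378584  0.23462214] yaw -3.2020661525922844 tilt z [ 0.004008   -0.00240939 -0.99998907]
[[[27.1, -2.4, 0.5], 0.04], [[27.1, -2.4, 0.5], 0.04], [[27.1, -2.4, 0.5], 0.04], [[27.1, -2.4, 0.5], 0.04], [[27.1, -2.4, 0.5], 0.04], [[27.1, -2.5, 0.5], 0.04], [[27.1, -2.5, 0.5], 0.04], [[27.1, -2.5, 0.5], 0.04], [[27.1, -2.5, 0.5], 0.04], [[27.1, -2.5, 0.5], 0.04], [[27.1, -2.5, 0.5], 0.04], [[27.1, -2.6, 0.5], 0.04], [[27.1, -2.6, 0.5], 0.04], [[27.1, -2.6, 0.5], 0.04]]
0.11219536503652391 [ 0.85079172  1.03112352 -1.25853092]
```

>>> drive_tool(
  steps=[
    [[26,-2.5,0.5],0],
    [[28,-2.5,0.5],0],
    [[28,-2.5,0.5],0],
    [[28,-2.5,0.5],0],
    [[28,-2.5,0.5],0],
    [[28,-2.5,0.5],0],
    [[28,-2.5,0.5],0],
    [[28,-2.5,0.5],0],
  ],
)

```text
time: 6.12
tool_pos: [0.4221, 0.0511, 0.2275]
tcp_rot: [-2.281, -2.16, 0.0]
wrist_force: [-0.4, -0.2, -2.6]
width: 0.12
```

>>> drive_tool(
  steps=[
    [[28,-2.5,0.5],0],
    [[28,-2.5,0.5],0],
    [[28,-2.5,0.5],0.3],
    [[28,-2.5,0.5],0.3],
    [[22,-2,0.5],0],
    [[12,-1,0],0],
    [[5,0,0],0],
    [[0,0,0],0],
  ],
)

```text
time: 6.78
tool_pos: [0.4186, 0.2017, 0.2248]
tcp_rot: [2.29, 2.15, -0.001]
wrist_force: [0.4, -1.1, -2.3]
width: 0.116
```

Run:
```python
from h import *
import pickle
im,i=snap('wrist','w5.png'); pickle.dump(i,open('w5.pkl','wb'))
im2,i2=snap('top','t5.png'); crop(im2,'t5c.png',150,155,280,265,6)
im2,i2=snap('side','s5.png'); crop(im2,'s5c.png',230,160,390,350,3)
plan([.42,.207,.227],-3.7,2)
s=bot.read_state();print(s['width'],s['wrist_force'],s['time'])
```

```text
now [0.41868693 0.20017434 0.22469217] yaw -3.7612311363570083 tilt z [-3.28903583e-04 -9.14303470e-04 -9.99999528e-01]
[[[3.4, 0.4, -1.2], -0.03], [[3.4, 0.4, -1.2], -0.03]]
0.11377257412364447 [ 0.48954987  0.16579612 -2.92898662] 6.9333
```

View pics/w5.png

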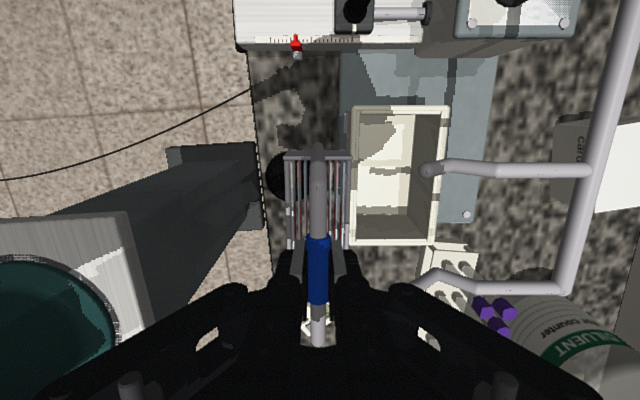

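View pics/t5c.png

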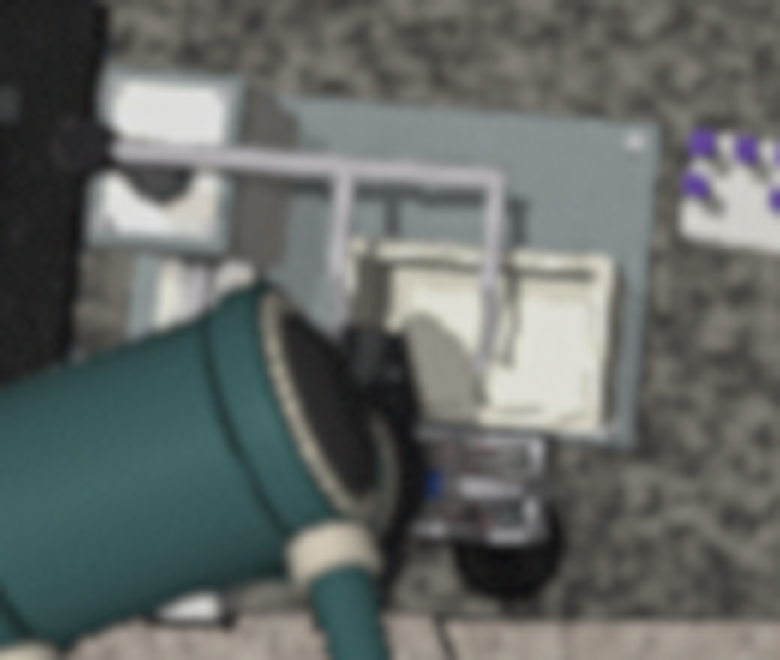

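View pics/s5c.png

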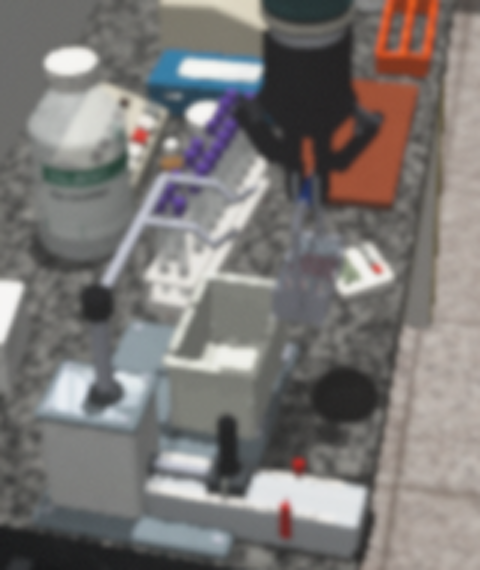

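Run:
```python
from h import *
import pickle
np.set_printoptions(precision=4,suppress=True)
i=pickle.load(open('w5.pkl','rb'));p0=np.array([.4187,.2005,.2247])
im=cv2.imread('pics/w5.png'); crop(im[:,:,::-1],'w5c.png',270,130,620,360,2.2)
M=R.from_rotvec(bot.read_state()['tcp_rot'])
T=lambda P:M.inv().apply(P-p0)*1000
for z in (.245,.25,.255):
  b1=onz(i,318,233.5,z);b2=onz(i,318,304.5,z);print('blue top plane',z,T(b1),T(b2),T((b1+b2)/2)[0],np.linalg.norm(b1-b2))
for z in (.212,.218): print(z,[T(onz(i,*q,z))[:2] for q in [(430,170),(425,283),(560,171),(500,288)]])
```

```text
blue top plane 0.245 [ 21.9391  -1.0701 -20.3202] [-14.3599  -0.9801 -20.2863] 3.789630068013542 0.03629916065572578
blue top plane 0.25 [ 24.0412  -1.0816 -25.3222] [-10.7728  -0.9952 -25.2897] 6.634198297189623 0.03481414261910011
blue top plane 0.255 [ 26.1433  -1.0931 -30.3241] [ -7.1857  -1.0104 -30.293 ] 9.478766526365758 0.03332912458247442
0.212 [array([44.0753, 57.5859]), array([-23.189,  61.99 ]), array([ 43.6934, 125.8072]), array([-26.4502, 106.6735])]
0.218 [array([45.2058, 55.3077]), array([-19.4583,  59.5415]), array([ 44.8386, 120.8918]), array([-22.5935, 102.4977])]
```

View pics/w5c.png

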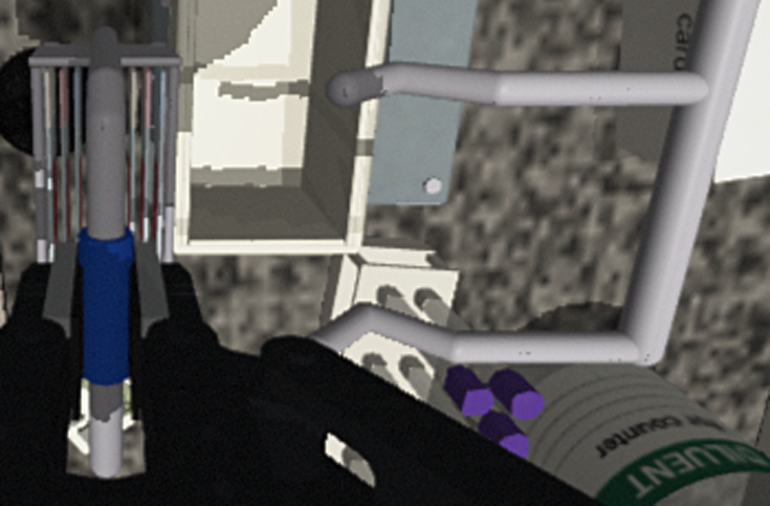

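Run:
```python
from h import *
import pickle
np.set_printoptions(precision=4,suppress=True)
im=cv2.imread('pics/w3.png')[:,:,::-1]; crop(im,'w3c.png',290,130,350,310,4)
im=cv2.imread('pics/w2.png')[:,:,::-1]; crop(im,'w2d.png',295,130,340,250,5)
```

```text
(no output)
```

View pics/w3c.png

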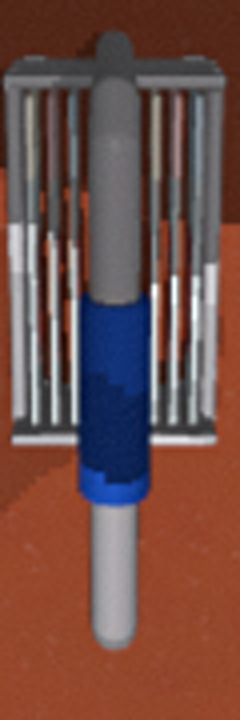

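View pics/w2d.png

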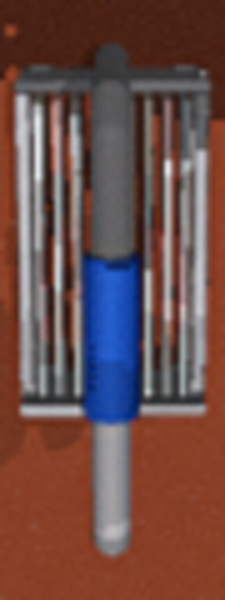

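Run:
```python
from h import *
import pickle
from scipy.optimize import least_squares
np.set_printoptions(precision=4,suppress=True)
j=pickle.load(open('w2.pkl','rb'))
k=dict(j); k['position']=np.array([.4292,-.2228,.1662])+R.from_rotvec([-2.279,-2.161,0]).apply([.0735,-.0007,-.1424]); k['attitude']=(R.from_rotvec([-2.279,-2.161,0])*R.from_matrix([[-0.0002,-0.9583,-0.2858],[1,-.0003,.0003],[-.0004,-.2858,.9583]])).as_rotvec()
print(k['position'])
O=[(j,241,-.051,0.001),(j,214.6,-.017,.006),(j,181.5,.017,.003),(k,292,-.051,.001),(k,255.7,-.017,.006),(k,204.2,.017,.003)]
f=lambda x,O=O:[proj(c,[.4285,x[0]+dy,x[1]+dz])[1]-r for c,r,dy,dz in O]
for S in (O,O[:3],O[3:]):
  r=least_squares(lambda x:f(x,S),[-.22,.13]);print(r.x,r.fun)
i=pickle.load(open('w5.pkl','rb'))
# same approach for w5: sleeve only
O5=[(i,304.5,-.017,.006),(i,235,.017,.003)]
r=least_squares(lambda x:[proj(c,[.4187,x[0]+dy,x[1]+dz])[1]-rr for c,rr,dy,dz in O5],[.2,.245]);print('w5',r.x,r.x-np.array([.2005,.2247]))
```

```text
[ 0.4325 -0.1495  0.3086]
[-0.2255  0.1168] [ 0.9418 -0.6056  0.0509  0.9124 -1.8892  0.7833]
[-0.2267  0.1127] [ 0.4274 -0.7614  0.345 ]
[-0.2253  0.1172] [ 1.0703 -1.7996  0.7735]
w5 [0.2041 0.2403] [0.0036 0.0156]
```

Run:
```python
from h import *
np.set_printoptions(precision=4,suppress=True)
side=bot.camera_info('side');top=bot.camera_info('top')
for z in (.11,.117,.125,.13):
  for y in (-.22,-.225): print(z,y,proj(side,[.4287,y,z]),proj(top,[.4287,y,z]))
# s5 blue
im=cv2.imread('pics/s5.png').astype(int);b,g,r=im[:,:,0],im[:,:,1],im[:,:,2]
m=((b>r+40)&(b>g+25)); w=np.argwhere(m);w=w[(w[:,1]>315)&(w[:,1]<350)&(w[:,0]>205)&(w[:,0]<250)];print(len(w),w.mean(0)[::-1],w.min(0),w.max(0))
for dz in (.005,.012,.019): print(dz,[proj(side,[.4187,.2005+dy,.2247+dz]) for dy in (0,.004)])
im=cv2.imread('pics/s0.png') if 0 else cv2.imread('pics/side0.png'); crop(im[:,:,::-1],'s0c.png',310,165,390,240,8)
```

```text
0.11 -0.22 [349.3035 185.0685] [370.747  234.0799]
0.11 -0.225 [349.4943 184.3391] [372.4387 234.1099]
0.117 -0.22 [349.3282 183.3028] [371.0637 234.0643]
0.117 -0.225 [349.5193 182.5761] [372.7651 234.0945]
0.125 -0.22 [349.3565 181.2759] [371.4301 234.0463]
0.125 -0.225 [349.548  180.5523] [373.1428 234.0767]
0.13 -0.22 [349.3743 180.0041] [371.6616 234.0349]
0.13 -0.225 [349.566  179.2825] [373.3813 234.0654]
13 [331.3077 223.8462] [221 330] [226 332]
0.005 [array([332.5519, 226.5338]), array([332.3082, 227.4085])]
0.012 [array([332.5386, 224.3275]), array([332.2942, 225.199 ])]
0.019 [array([332.5252, 222.1091]), array([332.2801, 222.9773])]
```

View pics/s0c.png

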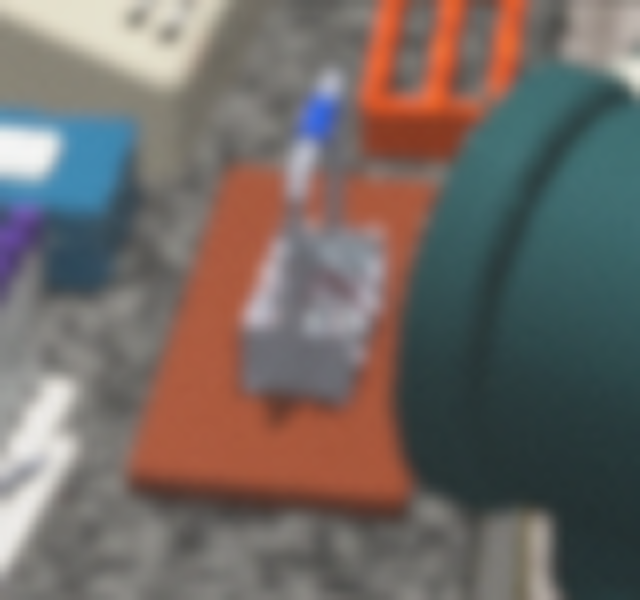

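Run:
```python
from h import *
import pickle
np.set_printoptions(precision=4,suppress=True)
i=pickle.load(open('w5.pkl','rb'));p0=np.array([.4187,.2005,.2247])
M=R.from_rotvec(bot.read_state()['tcp_rot'])
T=lambda P:M.inv().apply(P-p0)*1000
C=lambda x,y:(x/2.2+270,y/2.2+130)
for n,q,z in [('tip1',C(345,88),.214),('tipfront',C(328,88),.214),('V1',C(392,72),.203),('V2',C(367,315),.203),('bend1',C(497,88),.214),('bend2',C(455,347),.214),('j1',C(705,88),.214),('j2',C(655,355),.214)]:
  P=onz(i,*q,z);print(n,T(P)[:2],P)
```

```text
tip1 [44.4485 55.1813] [0.4767 0.2412 0.214 ]
tipfront [44.4398 51.1856] [0.4727 0.2415 0.214 ]
V1 [46.4535 70.5671] [0.4922 0.2422 0.203 ]
V2 [-21.9029  72.2193] [0.4893 0.1739 0.203 ]
bend1 [44.5266 90.9067] [0.5123 0.239  0.214 ]
bend2 [-25.0125  91.7273] [0.5086 0.1695 0.214 ]
j1 [ 44.6334 139.7939] [0.5611 0.2359 0.214 ]
j2 [-27.3279 145.3404] [0.5619 0.1637 0.214 ]
```

>>> drive_tool(
  steps=[
    [[4,0,-4],0],
    [[4.5,2,-4],0],
    [[0,8,0],0],
    [[0,12,0],0],
    [[0,13,0],0],
    [[0,12,0],0],
    [[0,8,0],0],
    [[0,3,0],0],
  ],
)

```text
time: 7.6
tool_pos: [0.479, 0.2057, 0.2325]
tcp_rot: [2.293, 2.147, -0.0]
wrist_force: [-0.7, 0.3, -2.7]
width: 0.113
```

>>> drive_tool(
  steps=[
    [[0,0,0],0],
    [[0,0,0],0],
  ],
)

```text
time: 7.77
tool_pos: [0.477, 0.2058, 0.2324]
tcp_rot: [-2.292, -2.147, 0.002]
wrist_force: [0.5, -0.3, -2.2]
width: 0.11
```

Run:
```python
from h import *
import pickle
im,i=snap('wrist','w6.png'); pickle.dump(i,open('w6.pkl','wb')); crop(im,'w6c.png',230,120,510,360,2.5)
im2,i2=snap('side','s6.png'); crop(im2,'s6c.png',230,160,370,300,4.2)
s=bot.read_state();print(s['tool_pos'],s['tcp_rot'],s['width'],s['wrist_force'],s['time'])
```

```text
[0.47664632 0.20596908 0.23253857] [-2.29185891e+00 -2.14807468e+00  1.13594016e-03] 0.1102729149998684 [-0.43602511 -0.39426664 -2.11647589] 7.8667
```

View pics/w6c.png

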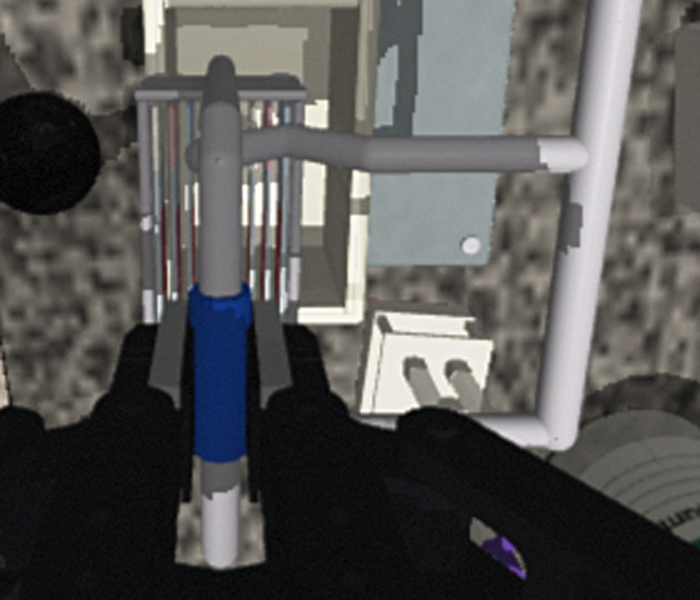

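View pics/s6c.png

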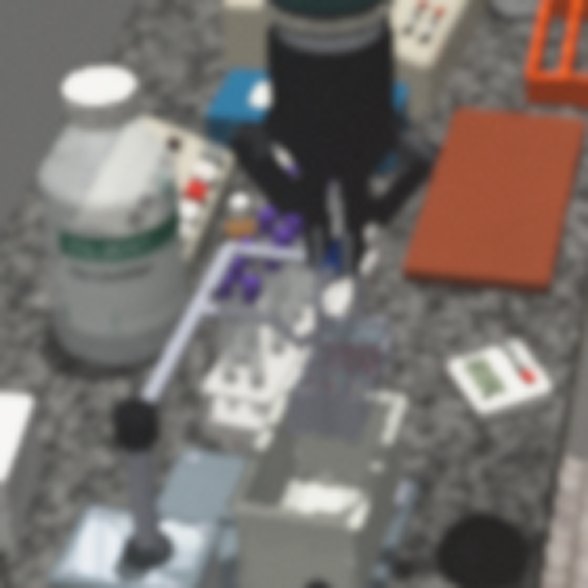

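Run:
```python
from h import *
import pickle
np.set_printoptions(precision=4,suppress=True)
i=pickle.load(open('w6.pkl','rb'));s=bot.read_state();p0=s['tool_pos']
M=R.from_rotvec(s['tcp_rot'])
T=lambda P:M.inv().apply(P-p0)*1000
C=lambda x,y:((x+.5)/2.5+229.5,(y+.5)/2.5+119.5)
for z in (.208,.214,.22):
  print(z,[T(onz(i,*q,z))[:2].round(1) for q in (C(400,154),C(570,154),C(540,430),C(560,440),C(290,125))])
for z in (.242,.246,.25):
  print('bar',z,T(onz(i,*C(218,288),z+.003))[0]-17,T(onz(i,*C(218,461),z+.006))[0]+17,'corner',T(onz(i,*C(220,95),z))[0]-51,T(onz(i,*C(220,110),z+.003))[0]-47)
```

```text
0.208 [array([34. , 40.4]), array([33.9, 79.1]), array([-38.1,  81. ]), array([-41. ,  86.5]), array([40.7, 15.2])]
0.214 [array([35.3, 39. ]), array([35.3, 76.2]), array([-34.1,  78.1]), array([-37. ,  83.3]), array([41.8, 14.7])]
0.22 [array([36.7, 37.5]), array([36.7, 73.4]), array([-30.2,  75.1]), array([-32.9,  80.2]), array([42.9, 14.1])]
bar 0.242 -0.18220961414920822 -1.625929721857954 corner 1.4604048453526204 3.2919452943638987
bar 0.246 1.52351413541151 1.238705093970104 corner 2.053604617363632 3.9657110191572826
bar 0.25 3.229237884972221 4.1033399097981675 corner 2.646804389374644 4.6394767439506595
```

>>> drive_tool(
  steps=[
    [[0,4,0],0],
    [[0,6,0],0],
    [[0,5,0],0],
    [[0,0,3],0],
    [[0,0,6],0],
    [[0,0,6],0],
    [[0,0,3],0],
    [[0,0,0],0],
  ],
)

```text
time: 8.53
tool_pos: [0.4909, 0.2047, 0.213]
tcp_rot: [-2.291, -2.147, 0.004]
wrist_force: [-0.3, 0.4, -2.0]
width: 0.116
```

>>> drive_tool(
  steps=[
    [[0,0,0],0],
    [[0,0,0],0],
  ],
)

```text
time: 8.7
tool_pos: [0.4921, 0.2051, 0.2148]
tcp_rot: [-2.292, -2.148, 0.0]
wrist_force: [0.5, 0.0, -2.9]
width: 0.113
```

Run:
```python
from h import *
import pickle
im,i=snap('wrist','w7.png'); pickle.dump(i,open('w7.pkl','wb')); crop(im,'w7c.png',230,120,510,360,2.5)
im2,i2=snap('side','s7.png'); crop(im2,'s7c.png',230,160,370,300,4.2)
s=bot.read_state();print(s['tool_pos'],s['tcp_rot'],s['width'],s['wrist_force'],s['torque'],s['time'])
```

```text
[0.49229461 0.20515767 0.21516116] [2.29196687e+00 2.14821160e+00 9.63631284e-04] 0.11526665770105128 [-0.86692321  0.38360124 -2.77318298] [ 0.04604845 -0.03034355  0.02057116] 8.8
```

View pics/w7c.png

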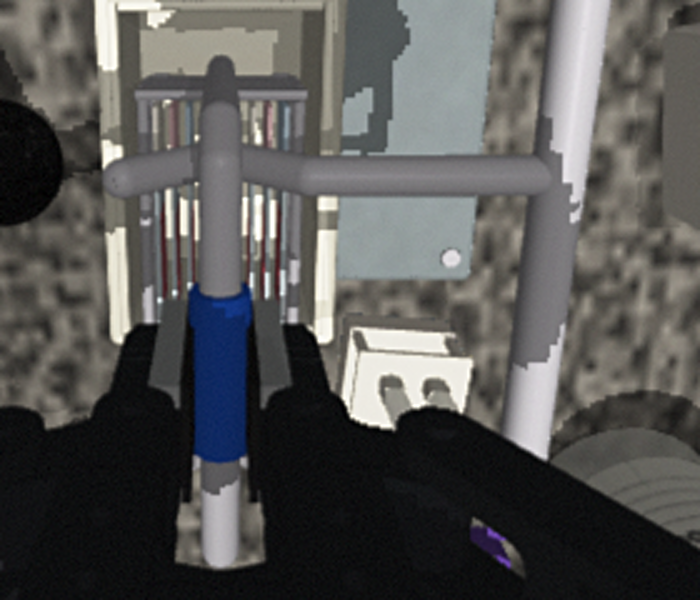

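View pics/s7c.png

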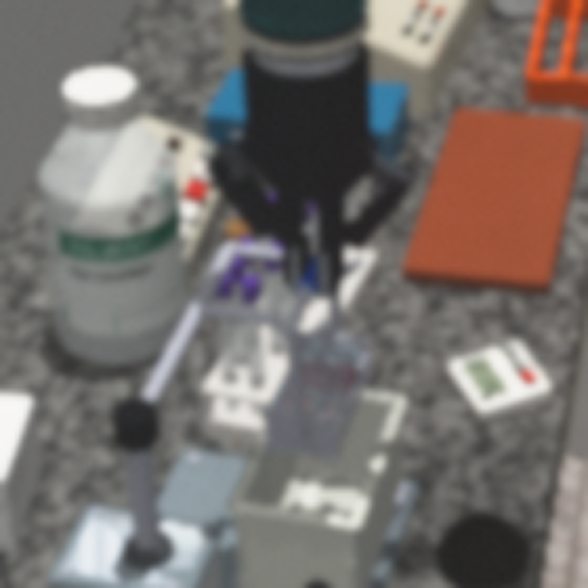

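>>> drive_tool(
  steps=[
    [[0,0,3],0],
    [[0,0,5],0],
    [[0,0,4],0],
    [[0,0,2],0],
    [[0,0,0],0],
    [[0,0,0],0],
  ],
)

```text
time: 9.3
tool_pos: [0.4919, 0.2049, 0.2003]
tcp_rot: [-2.292, -2.148, 0.001]
wrist_force: [0.3, 0.9, -2.3]
width: 0.115
```

>>> drive_tool(
  steps=[
    [[0,0,1.5],0],
    [[0,0,1.5],0],
    [[0,0,0],0],
    [[0,0,0],0],
  ],
)

```text
time: 9.63
tool_pos: [0.4924, 0.2051, 0.1983]
tcp_rot: [2.292, 2.148, 0.001]
wrist_force: [-0.4, 0.3, -0.6]
width: 0.111
```

>>> drive_tool(
  steps=[
    [[0,0,1.5],0],
    [[0,0,0],0],
    [[0,0,0],0],
  ],
)

```text
time: 9.88
tool_pos: [0.4925, 0.2052, 0.1971]
tcp_rot: [2.292, 2.148, 0.002]
wrist_force: [-2.2, 0.4, 4.3]
width: 0.112
```

Run:
```python
from h import *
im,i=snap('wrist','w8.png'); crop(im,'w8c.png',230,120,510,360,2.5)
im2,i2=snap('side','s8.png'); crop(im2,'s8c.png',230,160,370,300,4.2)
s=bot.read_state();print(s['tool_pos'],s['wrist_force'],s['torque'],s['time'])
```

```text
[0.49247622 0.20518576 0.19698228] [-1.51185871  0.60539285  3.1844205 ] [-0.09998683  0.23850809  0.04916749] 9.9833
```

View pics/w8c.png

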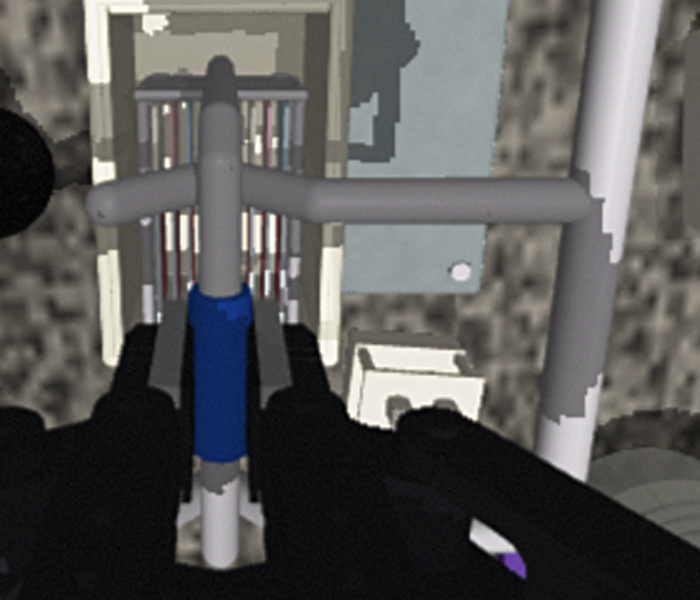

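View pics/s8c.png

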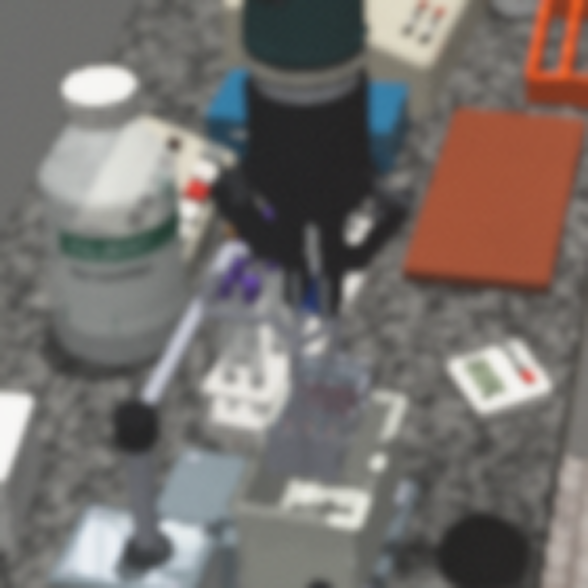

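>>> drive_tool(
  steps=[
    [[0,0,-0.5],0],
    [[0,0,0],0],
    [[0,0,0],0],
    [[0,0,0],0],
  ],
  jaw=0.35,
)

```text
time: 10.32
tool_pos: [0.4919, 0.205, 0.1963]
tcp_rot: [-2.292, -2.148, 0.001]
wrist_force: [-0.4, 0.1, -0.0]
width: 0.349
```

Run:
```python
from h import *
im,i=snap('wrist','w9.png'); crop(im,'w9c.png',230,120,510,360,2.5)
s=bot.read_state();print(s['tool_pos'],s['wrist_force'],s['torque'],s['time'],s['width'])
```

```text
[0.49195579 0.20496065 0.19634107] [ 0.00976297  0.02153031 -0.86092003] [ 0.00927367  0.04166416 -0.02149338] 10.3667 0.35477966761731106
```

View pics/w9c.png

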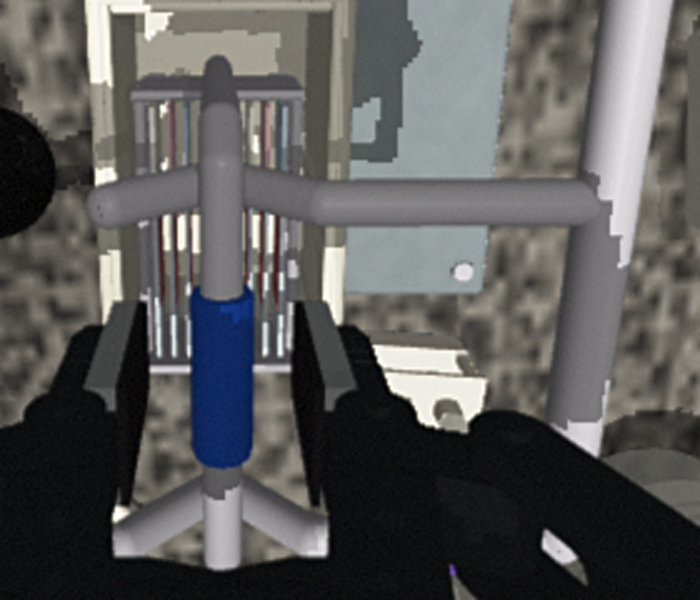

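>>> drive_tool(
  steps=[
    [[0,0,-4],0],
    [[0,0,-12],0],
    [[0,0,-20],0],
    [[0,0,-22],0],
    [[0,0,-22],0],
    [[5,-3,-22],0],
    [[12,-6,-14],0],
    [[20,-6,-6],0],
  ],
)

```text
time: 11.03
tool_pos: [0.481, 0.2428, 0.3236]
tcp_rot: [2.293, 2.144, 0.009]
wrist_force: [0.4, 0.4, 0.2]
width: 0.347
```

Run:
```python
from h import *
im2,i2=snap('side','s10.png'); crop(im2,'s10c.png',230,160,370,300,4.2)
plan([.463,.345,.26],-3.7,6)
```

```text
now [0.48017602 0.24688161 0.32390202] yaw -3.717572679389572 tilt z [ 0.00556592  0.00613047 -0.99996572]
[[[16.1, -4.0, 10.7], -0.0], [[16.1, -4.0, 10.7], -0.0], [[16.1, -4.0, 10.7], -0.0], [[16.1, -4.0, 10.7], -0.0], [[16.1, -4.0, 10.7], -0.0], [[16.1, -4.0, 10.7], -0.0]]
```

View pics/s10c.png

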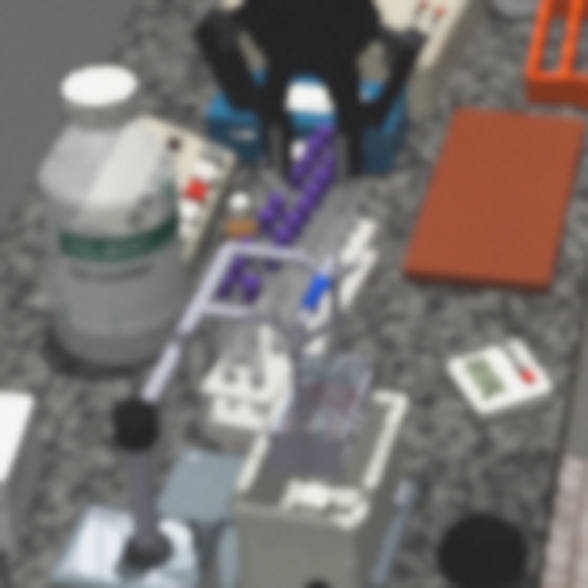

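>>> drive_tool(
  steps=[
    [[16,-4,2],0],
    [[20,-4,6],0],
    [[20,-4,10],0],
    [[20,-4,12],0],
    [[14,-3,12],0],
    [[8,-2,10],0],
    [[0,0,0],0],
    [[0,0,0],0],
  ],
  jaw=0.6,
)

```text
time: 11.75
tool_pos: [0.4644, 0.3416, 0.2658]
tcp_rot: [2.291, 2.149, -0.004]
wrist_force: [1.0, -0.3, -0.6]
width: 0.602
```

Run:
```python
from h import *
import pickle
im,i=snap('wrist','w11.png'); pickle.dump(i,open('w11.pkl','wb')); 
s=bot.read_state();print(s['tool_pos'],i['position'],s['time'])
```

```text
[0.4650196  0.34150464 0.26679503] [0.46833117 0.41401735 0.4081857 ] 11.8
```

View pics/w11.png

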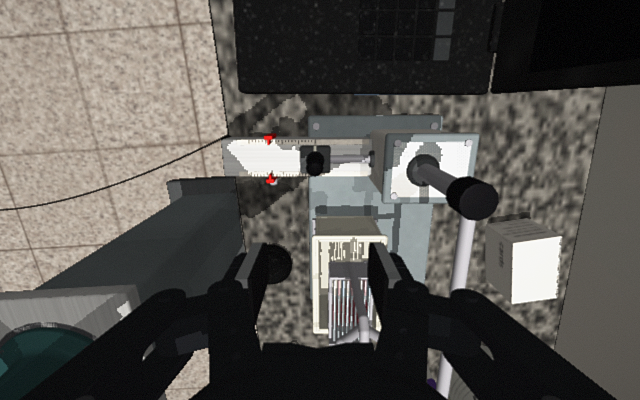

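Run:
```python
from h import *
im=cv2.imread('pics/w11.png')[:,:,::-1]
crop(im,'w11c.png',220,125,380,195,5)
```

```text
(no output)
```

View pics/w11c.png

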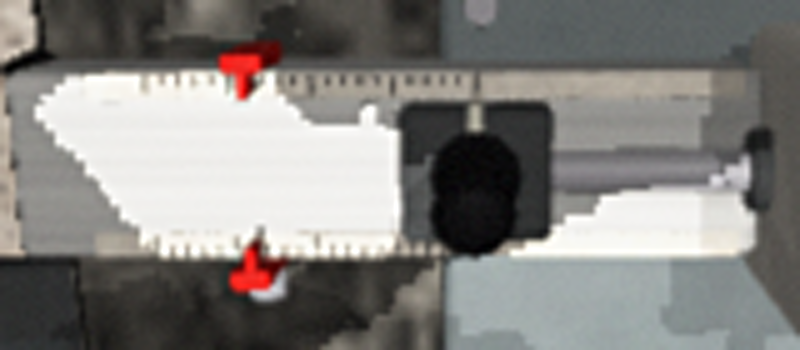

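Run:
```python
from h import *
import pickle
np.set_printoptions(precision=4,suppress=True)
i=pickle.load(open('w11.pkl','rb'))
C=lambda x,y:((x+.5)/5+219.5,(y+.5)/5+124.5)
g=onz(i,*C(475,212),.115);print('grip',g)
th=np.radians(-3.7);ux=np.array([np.cos(th),np.sin(th)])
ix=onz(i,*C(476,117),.056);print('index',ix, ix[:2]@ux)
for z in (.04,.048,.056):
  a=onz(i,*C(243,96),z);b=onz(i,*C(255,240),z);print(z,a,b,(ix-a)[:2]@ux,(ix-b)[:2]@ux,np.linalg.norm(a-b))
  t=onz(i,*C(476,85),z);print('  tick home',(t[:2]@ux),(t-a)[:2]@ux)
# bed edges direction
e1=onz(i,*C(20,66),.04);e2=onz(i,*C(740,66),.04);f1=onz(i,*C(25,252),.04);f2=onz(i,*C(740,252),.04)
print(np.degrees(np.arctan2((e2-e1)[1],(e2-e1)[0])),np.degrees(np.arctan2((f2-f1)[1],(f2-f1)[0])),e1,f1)
plan([g[0],g[1],.16],-3.7,4)
```

```text
grip [0.4615 0.3612 0.115 ]
index [0.4619 0.3728 0.056 ] 0.436864160410117
0.04 [0.4055 0.3796 0.04  ] [0.4046 0.3441 0.04  ] 0.05665558551826355 0.05533146239035568 0.03548007149213425
  tick home 0.43671136084639917 0.05650278595454572
0.048 [0.4069 0.3803 0.048 ] [0.406  0.3456 0.048 ] 0.055342575848573966 0.05404722348748929 0.03470915461721819
  tick home 0.436796668616396 0.05527508405485296
0.056 [0.4083 0.3811 0.056 ] [0.4074 0.3471 0.056 ] 0.054029566178884325 0.052762984584622884 0.03393823774230208
  tick home 0.4368819763863928 0.054047382155160126
-3.6747747705574114 -3.6661858623299697 [0.3527 0.3901 0.04  ] [0.3469 0.3448 0.04  ]
now [0.465  0.3415 0.2668] yaw -3.708866799500188 tilt z [-0.0002 -0.0009 -1.    ]
[[[4.9, -1.2, 26.7], -0.0], [[4.9, -1.2, 26.7], -0.0], [[4.9, -1.2, 26.7], -0.0], [[4.9, -1.2, 26.7], -0.0]]
```

>>> drive_tool(
  steps=[
    [[6,-1.5,8],0],
    [[8,-2,18],0],
    [[5,-1,26],0],
    [[0,0,28],0],
    [[0,0,20],0],
    [[0,0,7],0],
    [[0,0,0],0],
    [[0,0,0],0],
  ],
)

```text
time: 12.47
tool_pos: [0.4623, 0.3613, 0.1605]
tcp_rot: [2.293, 2.147, 0.001]
wrist_force: [-0.4, -0.3, -0.1]
width: 0.598
```

Run:
```python
from h import *
import pickle
im,i=snap('wrist','w12.png'); pickle.dump(i,open('w12.pkl','wb')); crop(im,'w12c.png',160,90,480,330,2.5)
plan([.4618,.3602,.076],-3.7,4)
```

```text
now [0.46283068 0.36180849 0.16150517] yaw -3.7460554658898144 tilt z [ 0.00219566  0.00155502 -0.99999638]
[[[-0.5, -0.3, 21.4], -0.01], [[-0.5, -0.3, 21.4], -0.01], [[-0.5, -0.3, 21.4], -0.01], [[-0.5, -0.3, 21.4], -0.01]]
```

View pics/w12c.png

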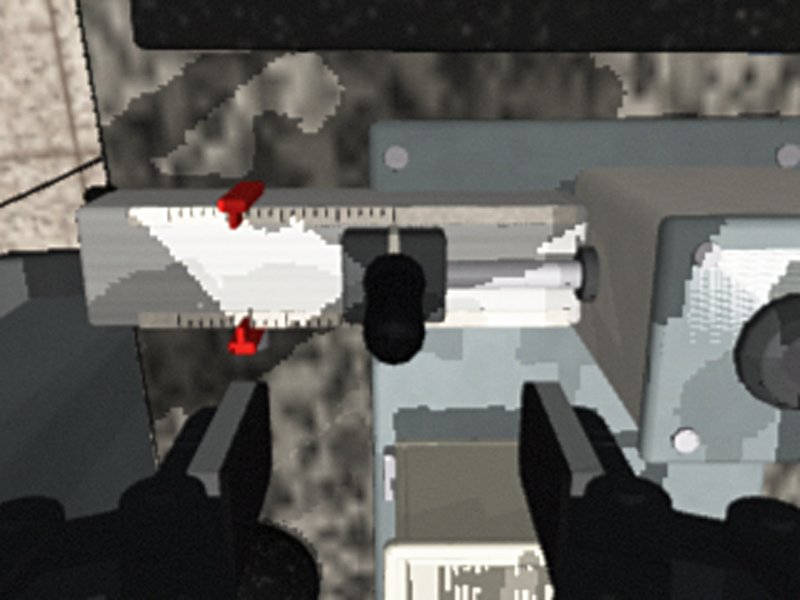

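Run:
```python
from h import *
import pickle
i=pickle.load(open('w12.pkl','rb'))
print(onz(i,394/2.5+160,333/2.5+90,.115),bot.read_state()['tool_pos'])
```

```text
[0.46133238 0.36197925 0.115     ] [0.46283068 0.36180849 0.16150517]
```

>>> drive_tool(
  steps=[
    [[-0.5,-0.5,10],0],
    [[-0.5,0,18],0],
    [[0,0,22],0],
    [[0,0,20],0],
    [[0,0,11],0],
    [[0,0,4],0],
    [[0,0,0],0],
    [[0,0,0],0],
  ],
)

```text
time: 13.18
tool_pos: [0.4619, 0.3609, 0.0758]
tcp_rot: [2.292, 2.148, 0.003]
wrist_force: [0.3, -0.3, 0.9]
width: 0.6
```

>>> drive_tool(
  steps=[
    [[0,0,0],0],
    [[0,0,0],0],
    [[0,0,0],0],
    [[0,0,0],0],
    [[0,0,0],0],
    [[0,0,0],0],
  ],
  jaw=0,
  force=60,
)

```text
time: 13.68
tool_pos: [0.462, 0.361, 0.0763]
tcp_rot: [2.292, 2.148, 0.004]
wrist_force: [-0.7, -0.3, 6.4]
width: 0.185
```

Run:
```python
from h import *
import pickle
im,i=snap('wrist','w13.png'); pickle.dump(i,open('w13.pkl','wb')); crop(im,'w13c.png',160,90,480,330,2.5)
im2,i2=snap('side','s13.png'); crop(im2,'s13c.png',230,160,370,300,4.2)
s=bot.read_state();print(s['tool_pos'],s['wrist_force'],s['width'],s['time'])
```

```text
[0.46196286 0.36099453 0.07622098] [-1.20146714 -1.07511718  5.72503581] 0.18254094034422508 13.7833
```

View pics/w13c.png

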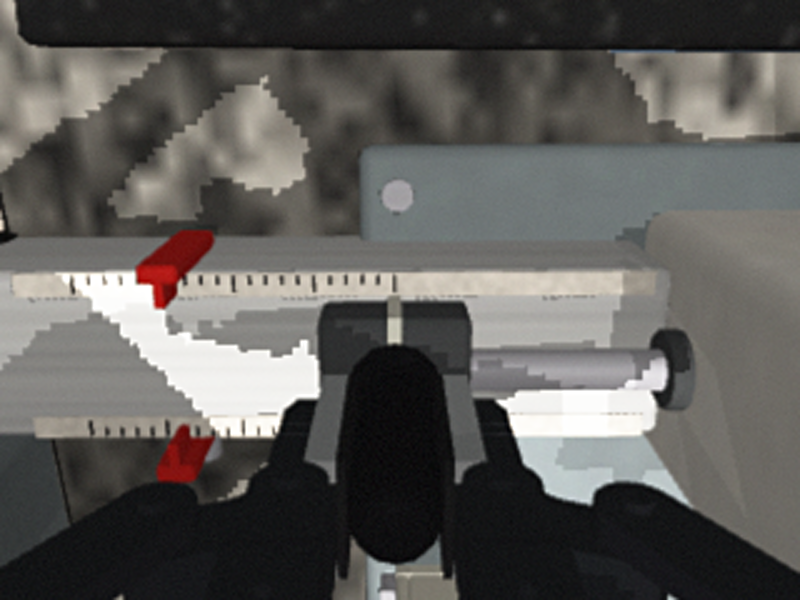

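View pics/s13c.png

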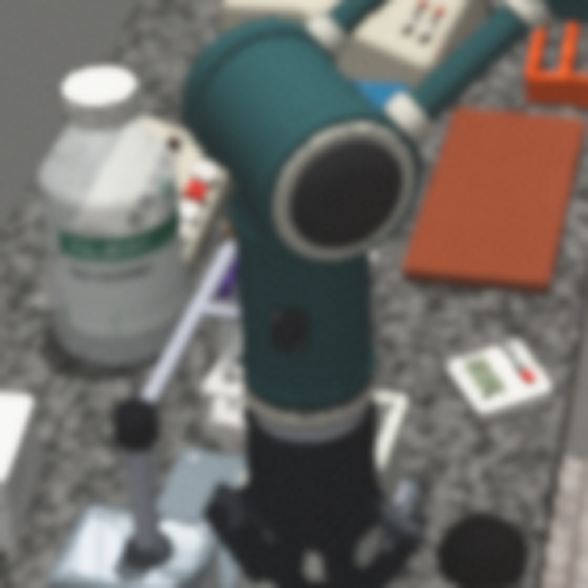

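Run:
```python
from h import *
import pickle
np.set_printoptions(precision=4,suppress=True)
i=pickle.load(open('w13.pkl','rb'))
C=lambda x,y:((x+.5)/2.5+159.5,(y+.5)/2.5+89.5)
th=np.radians(-3.68);ux=np.array([np.cos(th),np.sin(th)])
ix=onz(i,*C(395,320),.056)
print('block len',(onz(i,*C(470,303),.056)-onz(i,*C(320,303),.056))[:2]@ux)
for z in (.04,.043,.048,.056):
  a=onz(i,*C(159,304),z);b=onz(i,*C(187,428),z)
  t=[onz(i,*C(x,283),z)[:2]@ux for x in (395,315,233,72)]
  print(z,(ix-a)[:2]@ux,(ix-b)[:2]@ux,np.linalg.norm(a-b),a,b,'ticks',t[0]-np.array(t[1:]),'home tick-idx',ix[:2]@ux-t[0])
```

```text
block len 0.03429372537539549
0.04 0.059208750375152525 0.054928716744642274 0.03478616783095572 [0.4028 0.3771 0.04  ] [0.4049 0.3423 0.04  ] ticks [0.0199 0.0403 0.0804] home tick-idx -3.7291560861907325e-05
0.043 0.05822020856607225 0.0540119933076729 0.03420246074795888 [0.4038 0.378  0.043 ] [0.4059 0.3438 0.043 ] ticks [0.0196 0.0397 0.079 ] home tick-idx -3.169298386584973e-05
0.048 0.05657263888427182 0.05248412091272384 0.03322961560963065 [0.4056 0.3796 0.048 ] [0.4076 0.3464 0.048 ] ticks [0.019  0.0385 0.0768] home tick-idx -2.2362022205679732e-05
0.056 0.05393652739339111 0.050039525080805405 0.03167306338830564 [0.4084 0.3821 0.056 ] [0.4103 0.3504 0.056 ] ticks [0.0181 0.0367 0.0732] home tick-idx -7.432483549396629e-06
```

>>> drive_tool(
  steps=[
    [[0,-2,0],0],
    [[0,-4,0],0],
    [[0,-4,0],0],
    [[0,-4,0],0],
    [[0,-4,0],0],
    [[0,-4,0],0],
    [[0,-4,0],0],
    [[0,-4,0],0],
  ],
)

```text
time: 14.45
tool_pos: [0.4337, 0.3628, 0.0763]
tcp_rot: [2.29, 2.147, 0.008]
wrist_force: [6.2, -1.5, 2.3]
width: 0.187
```

>>> drive_tool(
  steps=[
    [[0,-4,0],0],
    [[0,-4,0],0],
    [[0,-4,0],0],
    [[0,-4,0],0],
    [[0,-3,0],0],
    [[0,-2,0],0],
    [[0,0,0],0],
    [[0,0,0],0],
  ],
)

```text
time: 15.12
tool_pos: [0.4129, 0.3641, 0.0762]
tcp_rot: [2.289, 2.147, 0.008]
wrist_force: [6.3, -3.1, 3.2]
width: 0.186
```

Run:
```python
from h import *
import pickle
im,i=snap('wrist','w14.png'); pickle.dump(i,open('w14.pkl','wb')); crop(im,'w14c.png',160,90,480,330,2.5)
im2,i2=snap('side','s14.png'); crop(im2,'s14c.png',230,190,370,320,4.2)
s=bot.read_state();print(s['tool_pos'],s['wrist_force'],s['width'],s['time'])
```

```text
[0.41296531 0.364055   0.07624041] [ 7.50110223 -2.59685215  3.36694886] 0.18573036392419462 15.2167
```

View pics/w14c.png

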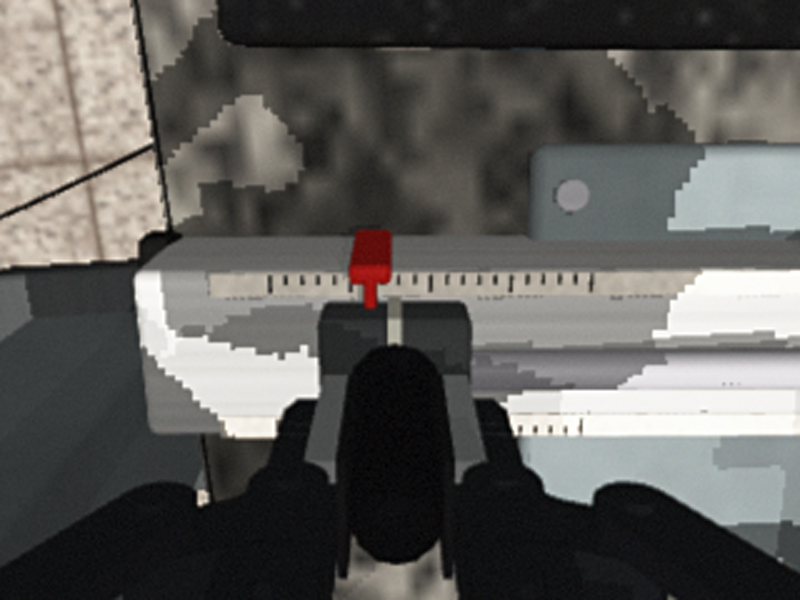

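View pics/s14c.png

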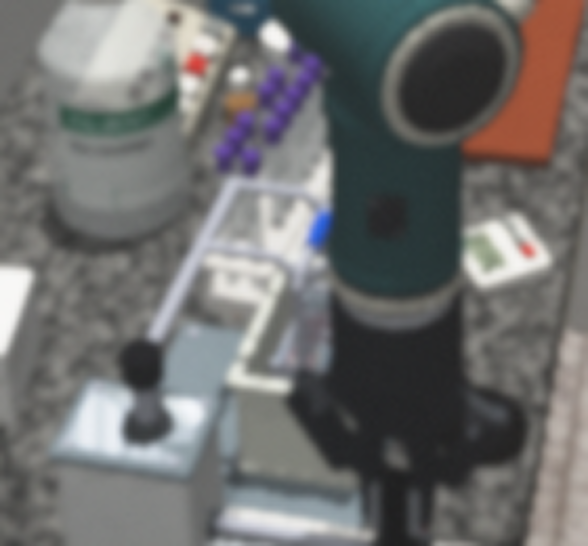

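>>> drive_tool(
  steps=[
    [[0,-2,0],0],
    [[0,-2,0],0],
    [[0,-1.5,0],0],
    [[0,0,0],0],
    [[0,0,0],0],
    [[0,0,0],0],
  ],
)

```text
time: 15.72
tool_pos: [0.4076, 0.3644, 0.0762]
tcp_rot: [2.29, 2.147, 0.008]
wrist_force: [6.9, -3.2, 3.3]
width: 0.19
```

Run:
```python
from h import *
import pickle
im,i=snap('wrist','w15.png'); pickle.dump(i,open('w15.pkl','wb')); crop(im,'w15c.png',250,170,390,240,5.7)
s=bot.read_state();print(s['tool_pos'],s['wrist_force'],s['width'],s['time'])
```

```text
[0.40766128 0.36437553 0.07625802] [ 6.63936039 -3.36206704  2.79877957] 0.18291508689783265 15.7667
```

View pics/w15c.png

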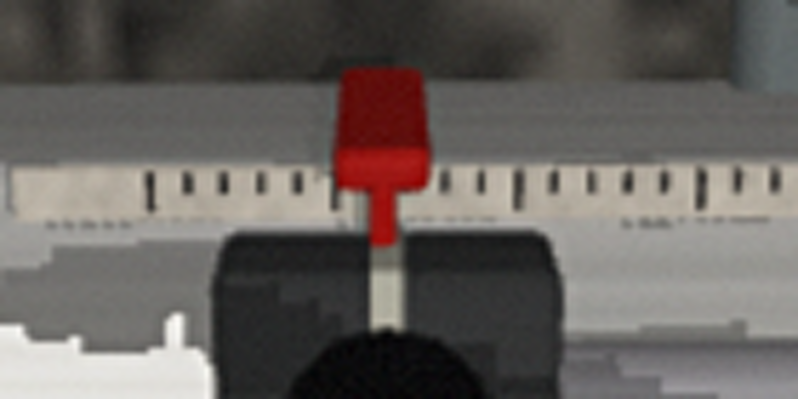

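>>> drive_tool(
  steps=[
    [[0,-0.4,0],0],
    [[0,0,0],0],
    [[0,0,0],0],
    [[0,0,0],0],
    [[0,0,0],0],
    [[0,0,0],0],
  ],
)

```text
time: 16.27
tool_pos: [0.4073, 0.3644, 0.0762]
tcp_rot: [2.29, 2.147, 0.008]
wrist_force: [6.9, -3.4, 3.6]
width: 0.189
```

Run:
```python
from h import *
im,i=snap('wrist','w16.png'); crop(im,'w16c.png',250,170,390,240,5.7)
im,i=snap('side','s16.png'); crop(im,'s16c.png',230,160,390,350,3)
im,i=snap('top','t16.png')
crop(im,'t16c.png',150,155,450,265,2.6)
s=bot.read_state();print(s['tool_pos'],s['joint_vel'],s['wrist_force'],s['width'],s['time'])
```

```text
[0.40727022 0.36441482 0.07623763] [ 5.75213703e-05 -6.06107195e-04 -4.16707367e-04 -6.03661714e-05
 -1.84994063e-04 -1.02499785e-03] [ 6.45769275 -3.14026876  3.90453791] 0.1825733580021125 16.4167
```

View pics/w16c.png

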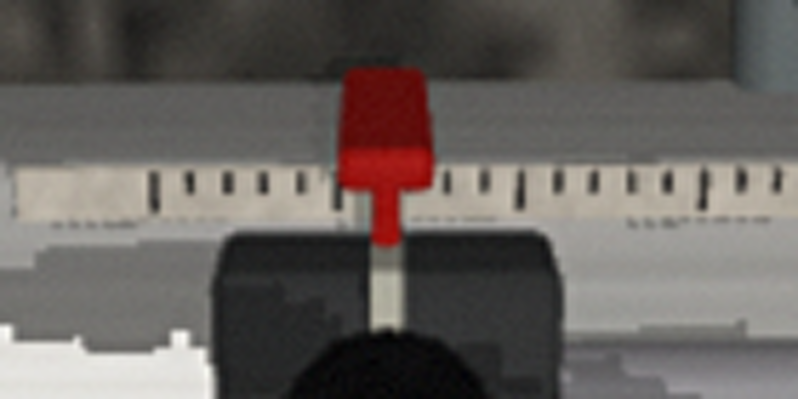

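View pics/s16c.png

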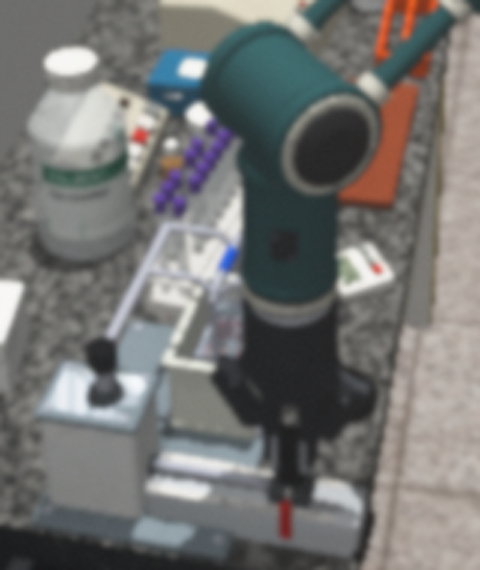

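View pics/t16c.png

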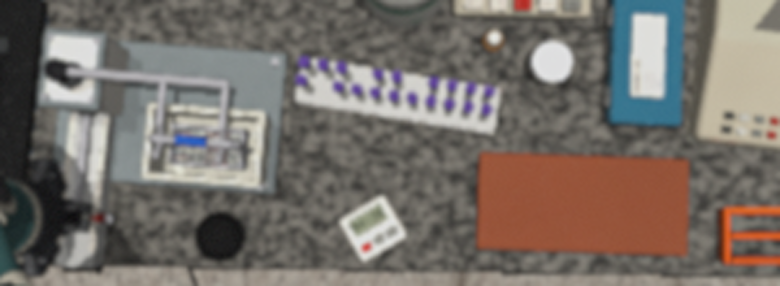

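Index line (x≈387) sits on the red pointer (x≈386). The top view shows the carrier level inside the jar, with its bail on both prongs. Nothing else has moved, so I'm handing in.

Run:
```python
from workcell import bot
print(bot.finish_job())
```

```text
the job is handed in; nothing more can be done
None
```

The carrier is hanging by its bail on both hooks of the lift arm and I have let go of it. I then pulled the slide out about 55 mm to the red mark and handed the job in at about 16.4 s, still gripping it there at 60 N.

**What the last checks showed:**
- **Alignment:** in the wrist view the index line is within about 0.3 mm of the red pointer on the +y side. The gripper hides the other pointer, so I checked against that one only.
- **Holding:** the arm was at rest, with about 6.5–7 N of spring pull on it.
- **Carrier:** the top view shows it level inside the jar, with the bail on both prongs.
- **Other items:** the timer, cup, slide box and orange rack showed no visible movement in the pictures.

**Disagreements:**
- **Bar height:** early estimates of the bail bar's height ranged from 117 to 140 mm. I settled this with a close view at the hooks and by the contact force when the bar touched down.
- **Lateral force:** about 3 N of sideways force on the grip remained at the end.

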